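# Tip two sample crates to find the stamped one, push it to the dispatch rail

### The job

One of the two white sample crates has been stamped underneath for dispatch: with the fingertips at its front lip, tip the left crate back on its rear edge, steeply (about 60 degrees), so that its underside shows, let it gently down flat, then do the same with the right crate. Then push the crate with the stamp (a dark ring with a cross, under its floor) away from you along the worktop until its rear wall is flush against the low aluminium dispatch rail. Pinch and lift nothing: the rear edge stays on the worktop, the other crate stays where it stood, and the jar, the weight and the sieve are left alone.

Things in the scene. Friction and masses are not known exactly. Their poses are not given: they have to be found in the camera images.
- crate_stamped: the stamped crate, left or right by chance: open white plastic, empty, about 0.35 kg, body 120 (x) by 130 (y), 62 mm high, walls 3. Origin: centre of the underside; x runs from front to rear wall (away from the robot at yaw 0), z up. Flat lips at the top of front and rear, edges at x = -80 and +80, z = 58 to 62, 150 wide. Dark ring with a cross, 78 mm, under the floor, unseen until tipped.
- crate_plain: the crate with no stamp: same shape, size, frame and looks as crate_stamped. One crate stands left (y > 0), one right (y < 0), about 0.28 m apart, fronts to the robot. Inside each, an upright cross partition at x = 0 over the full width, 3 mm thick, its top at z = 40, the inner floor at z = 8 mm, makes a front and a rear compartment, each 55 by 124 mm.
- crate_stamped_heel (a point): middle of crate_stamped's rear bottom edge (x = 60, y = 0, z = 0 in its frame). Pushed up and back at its front lip's edge, a crate turns about this edge; at about 72 degrees its rear lip meets the worktop, a hard stop. Centre of mass 12 mm up: let go, it falls back flat from any tilt, so lead it down on the finger.
- crate_plain_heel (a point): middle of crate_plain's rear bottom edge (x = 60, y = 0, z = 0 in its frame). Friction is about 0.6 everywhere: a level push slides a crate, so to tip it let the lip's edge bear on the front of shut fingers that point down and some 20 degrees forward, tips 14 mm below the lip's top, and follow its arc; to move it, push low on the front wall or, from inside, on the partition.
- crate_stamped_rear_left (a point): left end of the rear wall's outer face of crate_stamped (x = 60, y = 65, z = 20 mm in its frame)
- crate_stamped_rear_right (a point): right end of the rear wall's outer face of crate_stamped (x = 60, y = -65, z = 20 mm in its frame)
- dispatch_rail: straight aluminium angle, 560 mm long, 30 mm high, screwed to the worktop behind the crates, running left to right. Origin: at worktop height in the middle of the upright face towards the robot; that face is its plane x = 0, x points away from the robot, y along the rail to the left. The crates' rear lips pass over it.
- jar: a sample jar with a white lid, 52 mm across, 72 mm high, origin under its centre; stands to the left of the crates, not to be disturbed
- weight: a white 200 g balance weight with a knob, 27 mm across, 48 mm high, origin under its centre; to the right of the crates, not to be disturbed
- sieve: a small grey round test sieve, 70 mm across, 39 mm high, origin under its centre; to the right of the crates, not to be disturbed

How it is judged:
On the way, in this order (a step that is already met when the one before it is completed fails the run):
1. the left crate is tipped up by 52 degrees or more while the right one stands flat (((angle between crate_stamped's own z axis and vertical above 0.9 rad and world y of crate_stamped above 0 m and angle between crate_plain's own z axis and vertical below 0.06 rad) or (angle between crate_plain's own z axis and vertical above 0.9 rad and world y of crate_plain above 0 m and angle between crate_stamped's own z axis and vertical below 0.06 rad))), for 0.2 s.
2. the left crate is flat again and the right one is tipped up by 52 degrees or more (((angle between crate_stamped's own z axis and vertical above 0.9 rad and world y of crate_stamped below 0 m and angle between crate_plain's own z axis and vertical below 0.06 rad) or (angle between crate_plain's own z axis and vertical above 0.9 rad and world y of crate_plain below 0 m and angle between crate_stamped's own z axis and vertical below 0.06 rad))), for 0.2 s.
3. both crates stand flat again (angle between each of crate_stamped, crate_plain's own z axis and vertical below 0.06 rad), for 0.2 s.
At the end, for the whole second after the job is handed in: the stamped crate stands flat and at rest with both ends of its rear wall within 6 mm of the dispatch rail's face, within the rail's length; the plain crate stands flat within 60 mm of where it started (all of step 3 and x of crate_stamped_rear_left in the frame of dispatch_rail between -0.006 and 0.006 m and x of crate_stamped_rear_right in the frame of dispatch_rail between -0.006 and 0.006 m and y of crate_stamped_rear_left in the frame of dispatch_rail below 0.28 m and y of crate_stamped_rear_right in the frame of dispatch_rail above -0.28 m and linear speed of each of crate_stamped, crate_plain below 0.01 m/s and distance of crate_plain from where it was at the start of the episode below 0.06 m); the robot touches nothing.
It fails at once if a crate is lifted: its rear bottom edge rises more than 20 mm off the worktop (height (world z) of any of crate_stamped_heel, crate_plain_heel above 0.02 m).
It fails at once if a crate is dropped or flung rather than let down gently (turns faster than 8 rad/s) (angular speed of any of crate_stamped, crate_plain above 8 rad/s).
It fails at once if a crate is tipped right over (past 85 degrees) (angle between any of crate_stamped, crate_plain's own z axis and vertical above 1.48 rad).
It fails at once if the jar, the weight or the sieve is moved more than 20 mm (distance of any of jar, weight, sieve from where it was at the start of the episode above 0.02 m).
It fails at once if a crate is pinched or rammed: the fingers press on it with over 30 N in all (contact force between the fingers and crate_stamped above 30 N or contact force between the fingers and crate_plain above 30 N).
It also fails if it takes over 72 s, if anything falls off the work surface, if the arm or the gripper's body presses on something with over 40 N, if the wrist force passes 120 N, or if a joint passes its speed limit or range.

### The arm

A 6-joint arm with a two-finger parallel gripper is mounted at the origin on a cart in front of the work surface, level with it; the furniture and walls round the work are solid. World frame = base frame: x ahead of the robot, y to its left, z up, the work surface at z = 0. Lengths are in m, angles in rad, forces in N, time in s.
With the tool pointing down it reaches from about 0.425 to 0.95 m from the base axis. Payload 3.5 kg.
Tool frame: the origin (TCP) lies midway between the tips of the shut fingers; the grasp point (between the pads) lies grasp_offset behind it (grasp_offset is the distance from the TCP to the grasp point, in m); z points along the fingers, y is the direction in which the jaws open and shut (so a half turn about z gives the same grasp; the last joint's range is limited). The gripper opens to 85 mm and grips with 20 to 120 N. Pads are 22 mm wide; open, the fingers measure 114 mm over their backs; the gripper's body (76 mm by 85 mm) begins 54 mm behind the grasp point. The pads swing forward as they close: fully open they stand 13 mm farther back than shut.
Start: joints at [-1.336, 0.286, 1.577, -0, 1.279, -0.15], TCP at [0.253, -0.626, 0.193] pointing down, gripper open.
Joint ranges: [-2.77, 2.77], [-0.9, 2.22], [0.21, 2.48], [-1.53, 4.67], [0.24, 2.81], [-2.84, 2.84]. Speed limits (rad/s): [2.79, 2.79, 3.14, 3.14, 3.14, 3.14].

### API

Orientations are given as a unit quaternion [x, y, z, w].
In Python, from plant import * gives the robot as it stands.
- The arm moves only by the tool jog_arm, never from a script. Its argument "targets" is text: rows parted by semicolons, each of 7 numbers parted by spaces: the shift along the world's x, y, z in mm, then the turn, a rotation vector about the world's x, y, z in degrees, then the gripper's target within -1 to 1 (fully open at 1, half-way at 0, shut at -1). A call has 1 to 10 rows; each row shifts and turns the pose as measured when the row begins; what a row does not reach is not made up. A row lasts 1/12 s, in which the tool goes at most 41.7 mm and 7.16 degrees, less where a joint would pass 70% of its speed; a pose out of reach is approached as far as the arm can. A call with a gripper value outside its range is refused whole. The fingers move at their own pace and stop on an object; "force" is the grip in N (left out, the last holds). Time passes only in rows, so rows that do not move let the fingers close. It gives the time, the measured TCP pose, the force and the opening at its end, in the units of the state.
- get_state(): the state, without advancing time (a new reading comes with each control period).
- read_camera(name): name is "scene" or "top"; returns a dict with "pixels" (420x560x3 uint8, blue, green, red), "mtx" (3x3 intrinsics, pixels), "dist_coeffs" ([k1, k2, p1, p2, k3] as OpenCV has them; the pictures are not rectified), "world_from_camera" (4x4, takes a point from camera to world coordinates). Camera axes: x right, y up, looking along -z (the intrinsics and any distortion apply to the point x, -y, -z); pixel columns grow to the right and rows downward; lengths in m; the calibration is good to about 2 mm. A picture is of the moment at which its call begins. There is no depth.
- sign_off(): hands the job in, once; it reports no verdict.
Trained networks look in a picture, given as the dict that the camera call returned (one of the last four; its "shot" number tells which), for a name from the list of things; names that differ only in an ending like _2 or _b are one class to them, and where a whole thing is asked for, a point or a joint stands for the part that bears it (a point fixed in the world has none). Each returns a list of dicts, best first, with "p" (0 to 1); they miss things now and then, are a little off and sometimes report something else, mostly with a low value. They report only what shows in the picture. A call takes as long as a camera call.
- spot_in(target, picture): "uv" ([column, row] in pixels, amid what is visible of it).
- silhouettes(target, picture): "mask" (420x560 bool, what is visible of it) and "uv" ([column, row] in pixels, amid what is visible of it).
- mark_of(target, picture): "uv" ([column, row] in pixels: a listed point, or the origin of a listed thing).
The state is a dict: "time": time; "qpos": joint angles; "dq": joint speeds; "joint_efforts": joint torques, N m; "eef_pos": TCP position; "tcp_rot": TCP orientation; "contact_force": force on the tool from outside, world axes, zero at the start; "wrist_torque": the same for the moment, N m; "opening": opening from 0.0 (shut) to 1.0 (fully open).
Only numpy, scipy, OpenCV 4.12 (cv2) and the standard library are available. Lean on these libraries where they do the work, as an engineer would, in place of code of your own. Each camera call takes 0.05 s, during which the arm holds its last target.

## Working session

There is one attempt and no reset: what is moved stays moved. The work goes in short steps, Python scripts to look and compute and a tool call to move; the robot and the scene stay as the last step left them, time stands still between calls to the robot, and variables do not carry over. Pictures are saved under pics/ and viewed, and the job is handed in when it is done.

Besides the shell and the picture viewer there is one more tool, called after "Emit:" as name(argument=value, ...) on one line, values as JSON. jog_arm: Moves the arm, as the interface text tells. Its arguments: {"type":"object","properties":{"targets":{"type":"string"},"force":{"type":"number"}},"required":["targets"]}

View pics/scene0.png

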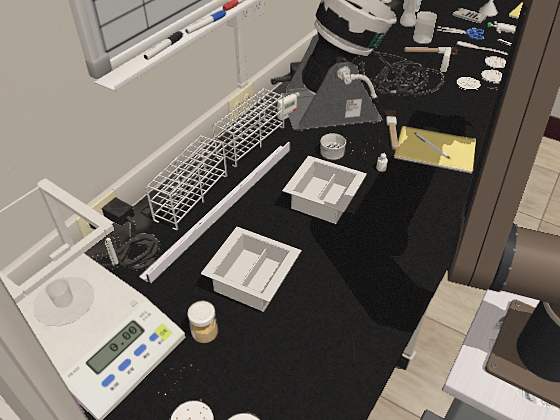

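View pics/top0.png

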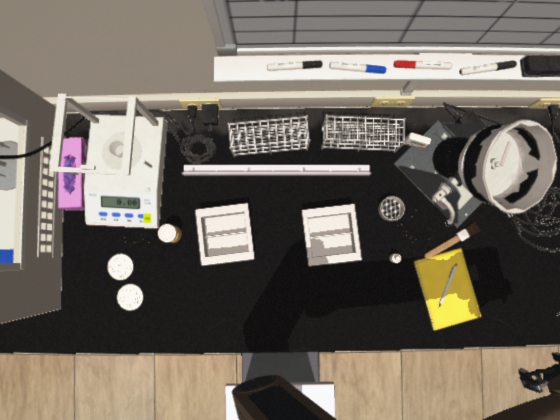

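```bash
cat > m.py <<'E'
from h import *
from scipy.optimize import least_squares
# silhouettes in both cameras, fit crate pose
T={}
for c in ['scene','top']:
    p=read_camera(c)
    for n in ['crate_stamped','crate_plain']:
        for i,r in enumerate(silhouettes(n,p)[:3]):
            m=r['mask']; print(c,n,round(r['p'],2),m.sum(),np.round(r['uv']))
            cv2.imwrite(f'/tmp/{c}_{n}_{i}.png',m.astype(np.uint8)*255)
E
python3 m.py; python3 - <<'E'
import cv2
for c in ['scene','top']:
    im=cv2.imread(f'pics/{c}0.png')
    im=im[120:360,140:440]; cv2.imwrite(f'pics/{c}0z.png',cv2.resize(im,(750,600),interpolation=cv2.INTER_CUBIC))
E
```

```text
scene crate_stamped 0.93 4918 [248. 269.]
scene crate_plain 0.91 3359 [324. 187.]
top crate_stamped 0.95 3033 [223. 233.]
top crate_plain 0.7 2851 [328. 229.]
```

The scene shows the left crate near (250,268), the right near (325,188), and the rail behind them; in the top view they are at (223,233) and (330,232). Next I fit their poses.

```bash
cat > fit.py <<'E'
from h import *
from scipy.optimize import minimize
def poly(p,x,y,w):
    c,s=np.cos(w),np.sin(w); R=np.array([[c,-s,0],[s,c,0],[0,0,1]])
    m=np.zeros((420*4,560*4),np.uint8)
    B=np.array([[a*.06,b*.065,z] for a in(-1,1) for b in(-1,1) for z in(0,.062)])
    L=[np.array([[a,b*.075,z] for a in (q*.08,q*.06) for b in(-1,1) for z in(.058,.062)]) for q in(-1,1)]
    for P in [B]+L:
        uv=proj(p,P@R.T+[x,y,0]); h=cv2.convexHull((uv*4+2).astype(np.float32)).astype(np.int32)
        cv2.fillConvexPoly(m,h,255)
    return cv2.resize(m,(560,420),interpolation=cv2.INTER_AREA)/255.
def fit(pm,x0):
    def f(v):
        e=0
        for p,m in pm:
            q=poly(p,v[0],v[1],v[2]); e+=1-np.minimum(q,m).sum()/np.maximum(q,m).sum()
        return e/len(pm)
    r=minimize(f,x0,method='Nelder-Mead',options=dict(initial_simplex=np.array(x0)+np.array([[0,0,0],[.012,0,0],[0,.012,0],[0,0,.1]]),xatol=2e-4,fatol=1e-4))
    return r.x,r.fun
def masks(p):
    out=[]
    for n in ['crate_stamped','crate_plain']:
        for r in silhouettes(n,p):
            if r['p']>.4 and r['mask'].sum()>1500: out.append((r['uv'],r['mask'].astype(float)))
    return out
def poses(cams=('scene','top'),guess=((.59,.155,.0),(.59,-.15,.0))):
    pm=[[],[]]
    for c in cams:
        p=read_camera(c)
        for uv,m in masks(p):
            g=at_z(p,uv,.03); i=int(g[1]<0); pm[i].append((p,m))
    for i in (0,1):
        for sub in [pm[i]]+([[q] for q in pm[i]]):
            v,e=fit(sub,guess[i]); print('LR'[i],len(sub),np.round(v[:2],4),round(np.degrees(v[2]),1),'iou err',round(e,3))
if __name__=='__main__':
    poses()
    print(get_state()['time'],grasp_offset)
E
python3 fit.py
```

```text
L 3 [0.5911 0.1478] 6.2 iou err 0.087
L 1 [0.5937 0.147 ] 6.5 iou err 0.054
L 1 [0.5904 0.1484] 6.2 iou err 0.088
L 1 [0.5909 0.1477] 6.0 iou err 0.103
R 2 [ 0.5854 -0.155 ] 5.8 iou err 0.074
R 1 [ 0.5868 -0.1556] 5.7 iou err 0.053
R 1 [ 0.5841 -0.1547] 5.8 iou err 0.08
1.6 0.0187
```

View pics/top0z.png

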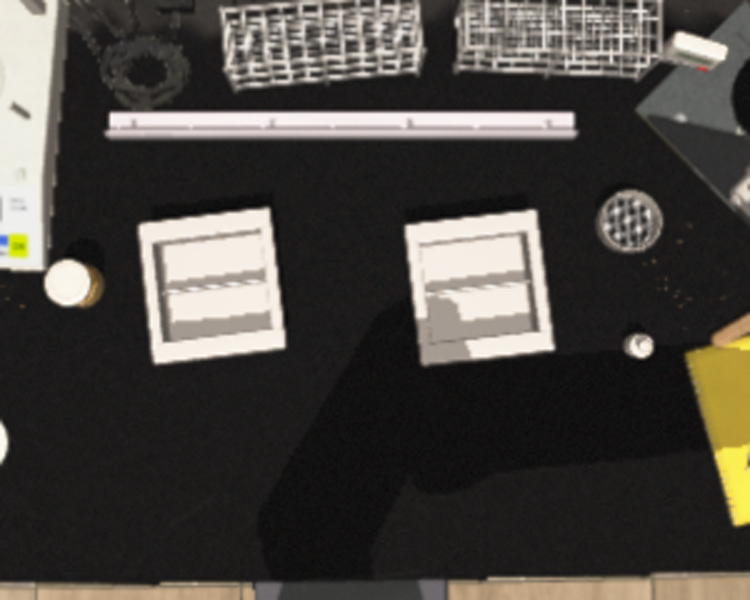

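Emit:
jog_arm(targets="22 33 2 0 0 -2 -1;22 33 2 0 0 -2 -1;22 33 2 0 0 -2 -1;22 33 2 0 0 -2 -1;22 33 2 0 0 -2 -1;22 33 2 0 0 -2 -1;22 33 2 0 0 -2 -1;22 33 2 0 0 -2 -1;22 33 2 0 0 0 -1;22 33 2 0 0 0 -1", force=20)

```text
time: 2.43
eef_pos: [0.474, -0.2876, 0.2128]
tcp_rot: [0.999, 0.038, 0.0, 0.002]
contact_force: [-0.3, 0.3, 0.9]
opening: 0.001
```

```bash
cat > d.py <<'E'
# usage: d.py side phi d back : desired TCP for crate tilt phi, tip overlap d, back-off; prints delta
import sys
from h import *
from scipy.spatial.transform import Rotation as R
C={'L':(.592,.148,6.2),'R':(.5855,-.155,5.8)}
def tgt(side,phi,d=9,back=0,up=0,tilt=20):
    x,y,w=C[side]; f=np.radians(phi)
    P=np.array([-140*np.cos(f)+58*np.sin(f)+60,140*np.sin(f)+58*np.cos(f)])
    t=np.radians(tilt); T=P-11*np.array([np.cos(t),np.sin(t)])+d*np.array([np.sin(t),-np.cos(t)])+[-back,up]
    Rz=R.from_euler('z',w,degrees=True)
    pos=np.array([x,y,0])+Rz.apply([T[0],0,T[1]])/1000
    rot=Rz*R.from_euler('y',-tilt,degrees=True)*R.from_quat([1,0,0,0])
    return pos,rot
if __name__=='__main__':
    s=get_state(); a=sys.argv
    pos,rot=tgt(a[1],*map(float,a[2:]))
    dr=(rot*R.from_quat(s['tcp_rot']).inv()).as_rotvec(degrees=True)
    print('t',round(s['time'],2),'tcp',np.round(s['eef_pos'],4),'q',np.round(s['qpos'],2),'F',np.round(s['contact_force'],1),'open',round(s['opening'],2))
    print('target',np.round(pos,4),'delta mm',np.round((pos-s['eef_pos'])*1000,1),'rot deg',np.round(dr,1))
E
python3 d.py L 0 9 25 80; python3 - <<'E'
import sys; sys.path.insert(0,'.')
from d import *
for s in 'LR':
    ps=[tgt(s,f)[0] for f in range(0,66,4)]
    print(s,np.round(np.diff(ps,axis=0)*1000,1).tolist())
E
```

```text
t 2.43 tcp [ 0.474  -0.2876  0.2128] q [-0.73  0.    1.86 -0.    1.28  0.77] F [-0.3  0.3  0.9] open 0.0
target [0.4804 0.1359 0.1258] delta mm [  6.4 423.5 -87. ] rot deg [  2.  -19.9   1.9]
L [[4.4, 0.5, 9.6], [5.0, 0.5, 9.3], [5.7, 0.6, 8.9], [6.3, 0.7, 8.5], [6.8, 0.7, 8.0], [7.4, 0.8, 7.5], [7.9, 0.9, 7.0], [8.3, 0.9, 6.4], [8.8, 1.0, 5.8], [9.2, 1.0, 5.2], [9.5, 1.0, 4.6], [9.8, 1.1, 3.9], [10.0, 1.1, 3.2], [10.2, 1.1, 2.5], [10.4, 1.1, 1.7], [10.5, 1.1, 1.0]]
R [[4.4, 0.4, 9.6], [5.0, 0.5, 9.3], [5.7, 0.6, 8.9], [6.3, 0.6, 8.5], [6.8, 0.7, 8.0], [7.4, 0.7, 7.5], [7.9, 0.8, 7.0], [8.3, 0.8, 6.4], [8.8, 0.9, 5.8], [9.2, 0.9, 5.2], [9.5, 1.0, 4.6], [9.8, 1.0, 3.9], [10.0, 1.0, 3.2], [10.2, 1.0, 2.5], [10.4, 1.1, 1.7], [10.5, 1.1, 1.0]]
```

Emit:
jog_arm(targets="2 40 0 0 0 0 -1;2 40 0 0 0 0 -1;2 40 0 0 0 0 -1;2 40 0 0 0 0 -1;1 40 0 0 0 0 -1;0 40 0 0 -2 0 -1;0 40 0 0 -3 0 -1;0 40 -10 0 -3 0 -1;0 40 -15 1 -4 1 -1;0 35 -20 1 -4 1 -1")

```text
time: 3.27
eef_pos: [0.4916, 0.1217, 0.1792]
tcp_rot: [0.986, 0.054, 0.158, -0.012]
contact_force: [0.9, 0.3, 0.7]
opening: -0.001
```

```bash
python3 d.py L 0 9 25 30
```

```text
t 3.27 tcp [0.4916 0.1217 0.1792] q [ 0.02 -0.29  2.21  0.04  0.91  1.46] F [0.9 0.3 0.7] open -0.0
target [0.4804 0.1359 0.0758] delta mm [ -11.2   14.2 -103.4] rot deg [-0.1 -1.8 -0.1]
```

Emit:
jog_arm(targets="-3 4 -20 0 -1 0 -1;-3 4 -20 0 -1 0 -1;-3 3 -20 0 0 0 -1;-2 3 -20 0 0 0 -1;0 0 -20 0 0 0 -1")

```text
time: 3.68
eef_pos: [0.4765, 0.1448, 0.0775]
tcp_rot: [0.982, 0.061, 0.18, -0.013]
contact_force: [0.6, -0.7, -0.1]
opening: 0.005
```

```bash
python3 d.py L 0 9 15 0; cat > look.py <<'E'
import sys
from h import *
n=sys.argv[1]; c=sys.argv[2]; x0,y0,w,h=map(int,sys.argv[3:7]); p=read_camera(c)
im=p['pixels'][y0:y0+h,x0:x0+w]; k=min(750/w,560/h); cv2.imwrite(f'pics/{n}.png',cv2.resize(im,None,fx=k,fy=k,interpolation=cv2.INTER_CUBIC))
E
python3 look.py s1 scene 160 160 200 160
```

```text
t 3.68 tcp [0.4765 0.1448 0.0775] q [ 0.08 -0.19  2.34  0.03  0.63  1.5 ] F [ 0.6 -0.7 -0.1] open 0.01
target [0.4903 0.137  0.0458] delta mm [ 13.8  -7.9 -31.7] rot deg [-0.3  0.8 -0.9]
```

View pics/s1.png

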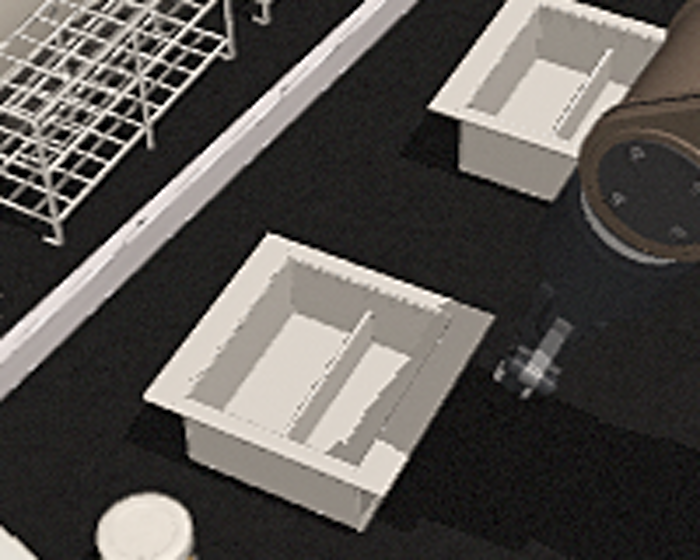

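```bash
python3 - <<'E'
from h import *
p=read_camera('scene'); s=get_state()
for X in [s['eef_pos'],[.5125,.139,.062],[.5125,.139,.0],s['eef_pos']+np.array([-.02,0,.06])]:
    print((proj(p,X)[0]-[160,160])*3.5)
print(get_state()['time'])
E
```

```text
[493.77653122 418.93499414]
[441.22296734 397.79811948]
[440.99190712 461.38169925]
[527.58688176 366.4574137 ]
3.7833
```

Emit:
jog_arm(targets="0 -3 -11 0 0 0 -1;0 -3 -11 0 0.4 -0.5 -1;0 -2 -10 0 0.4 -0.4 -1;5 0 0 0 0 0 -1;4 0 0 0 0 0 -1;2 0 0 0 0 0 -1")

```text
time: 4.28
eef_pos: [0.4901, 0.1353, 0.0461]
tcp_rot: [0.984, 0.051, 0.173, -0.012]
contact_force: [-0.1, 0.6, -0.1]
opening: 0.0
```

```bash
python3 d.py L 0 9 0 0;python3 look.py s2 scene 160 160 200 160
```

```text
t 4.28 tcp [0.4901 0.1353 0.0461] q [ 0.06 -0.1   2.32  0.04  0.57  1.49] F [-0.1  0.6 -0.1] open 0.0
target [0.5053 0.1386 0.0458] delta mm [15.1  3.3 -0.4] rot deg [-0.3 -0.1  0.2]
```

View pics/s2.png

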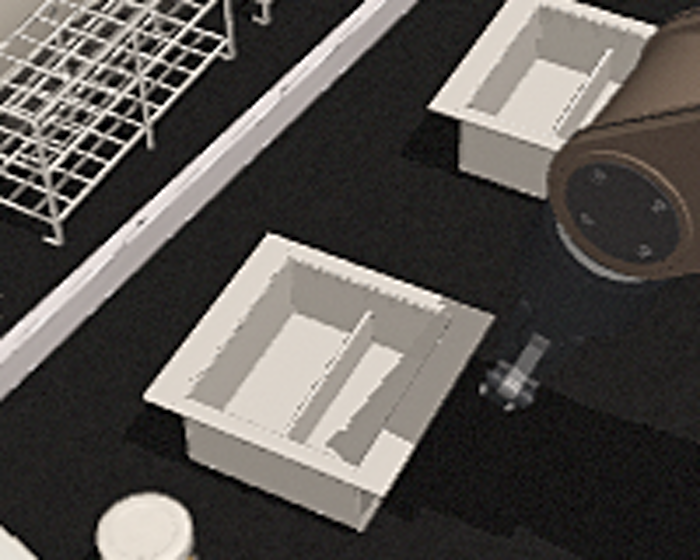

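Emit:
jog_arm(targets="6 1 0 0 0 0 -1;6 1 0 0 0 0 -1;3 1 0 0 0 0 -1;1 0 0 0 0 0 -1;4.4 0.5 9.6 0 0 0 -1;5 0.5 9.3 0 0 0 -1;5.7 0.6 8.9 0 0 0 -1")

```text
time: 4.92
eef_pos: [0.5245, 0.1406, 0.0765]
tcp_rot: [0.984, 0.051, 0.173, -0.012]
contact_force: [0.0, -0.2, -0.6]
opening: 0.001
```

```bash
python3 d.py L 12 9 0 0;python3 look.py s3 scene 160 160 200 160
```

```text
t 4.92 tcp [0.5245 0.1406 0.0765] q [ 0.06 -0.07  2.23  0.03  0.63  1.51] F [ 0.  -0.2 -0.6] open 0.0
target [0.5203 0.1402 0.0736] delta mm [-4.2 -0.4 -2.8] rot deg [-0.3 -0.1  0.2]
```

View pics/s3.png

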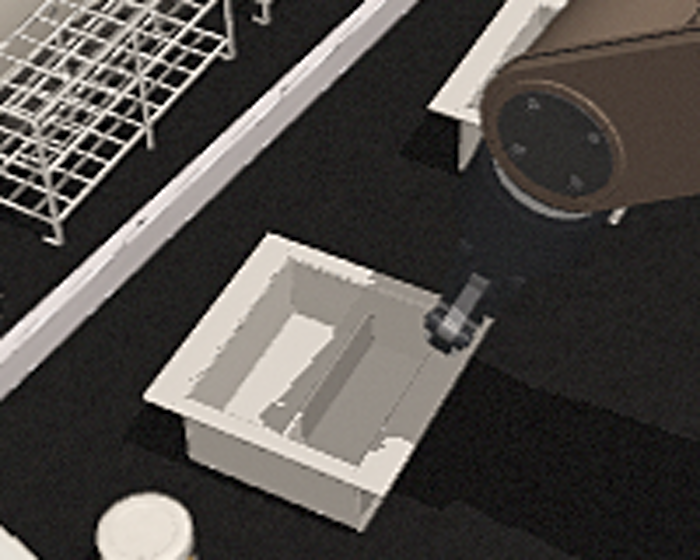

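```bash
python3 - <<'E'
from h import *
from scipy.spatial.transform import Rotation as R
p=read_camera('scene'); s=get_state(); r=R.from_quat(s['tcp_rot'])
for X in [[0,0,0],[.011,0,0],[.011,0,-.02],[0,0,-.02],[0,0,-.04],[0,0,-.07],[-.08,0,0]]:
    print(X,(proj(p,s['eef_pos']+r.apply(X))[0]-[160,160])*3.5)
im=cv2.convertScaleAbs(p['pixels'],alpha=1,beta=0)
g=(255*(im/255.)**.4).astype(np.uint8)[200:280,240:340]
cv2.imwrite('pics/s3g.png',cv2.resize(g,(750,600),interpolation=cv2.INTER_CUBIC))
q=read_camera('top')
g=(255*(q['pixels']/255.)**.4).astype(np.uint8)[200:280,180:280]
cv2.imwrite('pics/t3g.png',cv2.resize(g,(750,600),interpolation=cv2.INTER_CUBIC))
print((proj(p,s['eef_pos'])-[240,200])*7.5,(proj(q,s['eef_pos'])-[180,200])*7.5)
E
```

```text
[0, 0, 0] [418.20648542 370.52577263]
[0.011, 0, 0] [402.42729364 360.24517556]
[0.011, 0, -0.02] [412.8253733  343.34483963]
[0, 0, -0.02] [428.84091969 353.76502224]
[0, 0, -0.04] [439.78975225 336.50694441]
[0, 0, -0.07] [456.83296405 309.63896082]
[-0.08, 0, 0] [533.50849874 445.60255123]
[[296.15675447 493.9837985 ]] [[348.70755374 419.41653404]]
```

View pics/s3g.png

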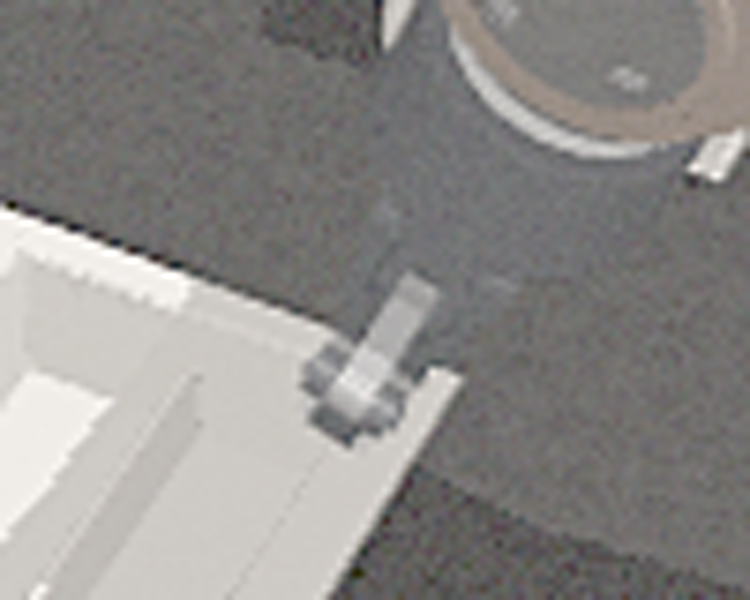

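View pics/t3g.png

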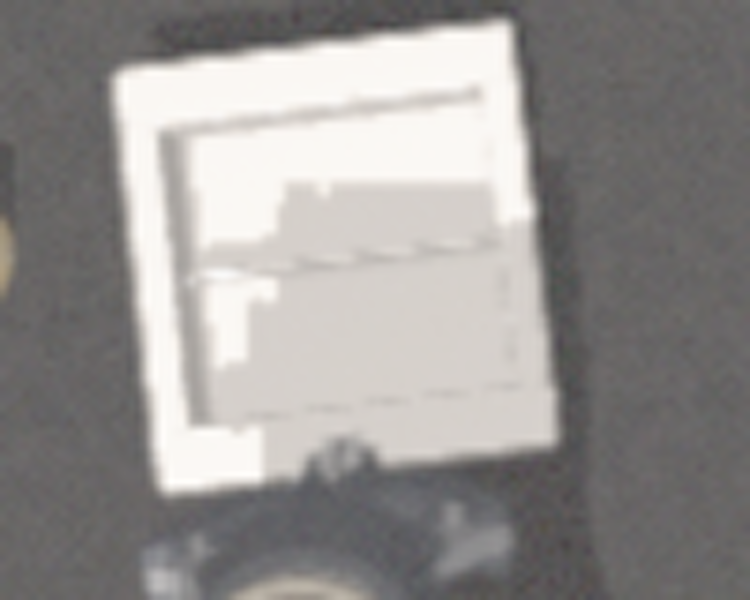

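```bash
python3 - <<'E'
from h import *
p=read_camera('scene');q=read_camera('top')
def tri(a,b):
    o1,d1=ray(p,a);o2,d2=ray(q,b); d1/=np.linalg.norm(d1);d2/=np.linalg.norm(d2)
    A=np.c_[d1,-d2]; t=np.linalg.lstsq(A,o2-o1,rcond=None)[0]; x=o1+d1*t[0];y=o2+d2*t[1]; return (x+y)/2,np.linalg.norm(x-y)
print(tri((286.7,258.5),(225.3,260)),tri((286.7,250),(225.3,260)))
# lip check
for X in [[.5125,.139,.062]]: print(proj(p,X),proj(q,X))
g=(255*(p['pixels']/255.)**.35).astype(np.uint8)
cv2.imwrite('pics/s3h.png',g)
E
```

```text
(array([0.51415224, 0.13904818, 0.10947137]), np.float64(0.005191808135952894)) (array([0.514992  , 0.1365482 , 0.13216607]), np.float64(0.003805814891656974))
[[286.06370495 273.65660557]] [[227.86427464 261.19027699]]
```

View pics/s3h.png

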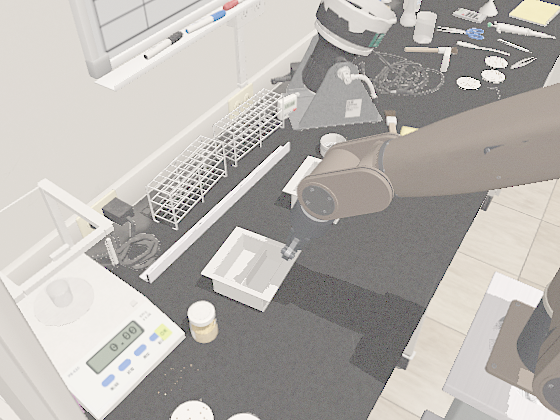

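```bash
python3 - <<'E'
from h import *
from scipy.spatial.transform import Rotation as R
p=read_camera('scene');q=read_camera('top'); s=get_state(); r=R.from_quat(s['tcp_rot'])
def P(c,X,o): return np.round((proj(c,s['eef_pos']+r.apply(X))[0]-o)*7.5)
for z in [0,.03,.05,.07,.09,.11,.13,.15,.17,.2]:
    print(z,P(p,[0,0,-z],[240,200]),P(q,[0,0,-z],[180,200]))
for c,n,(x,y) in [(p,'s',(240,180)),(q,'t',(190,230))]:
    g=(255*np.clip(c['pixels'][y:y+90,x:x+110].astype(float)/90,0,1)**.5).astype(np.uint8)
    cv2.imwrite(f'pics/{n}4.png',cv2.resize(g,None,fx=6.8,fy=6.6,interpolation=cv2.INTER_CUBIC))
E
```

```text
0 [309. 509.] [351. 430.]
0.03 [343. 455.] [345. 458.]
0.05 [366. 417.] [341. 478.]
0.07 [390. 379.] [337. 498.]
0.09 [415. 339.] [332. 519.]
0.11 [441. 297.] [328. 541.]
0.13 [467. 255.] [323. 563.]
0.15 [495. 211.] [319. 587.]
0.17 [523. 166.] [314. 611.]
0.2 [567.  95.] [306. 649.]
```

View pics/s4.png

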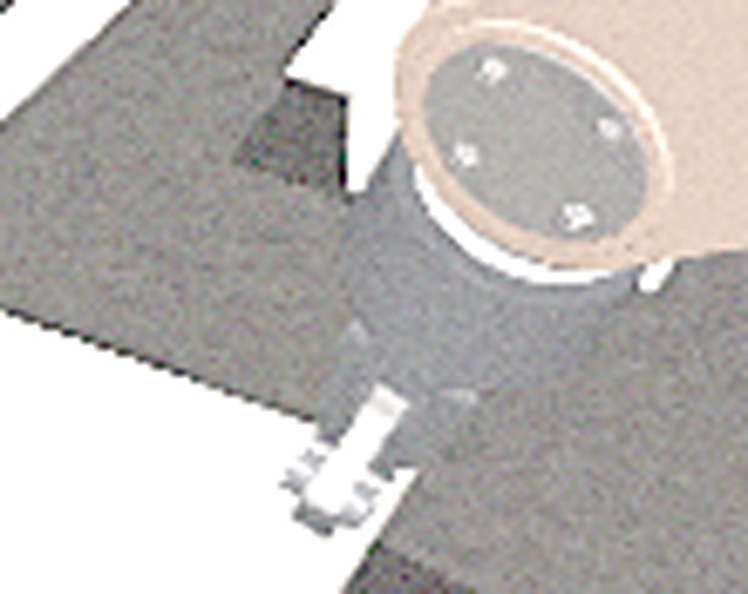

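View pics/t4.png

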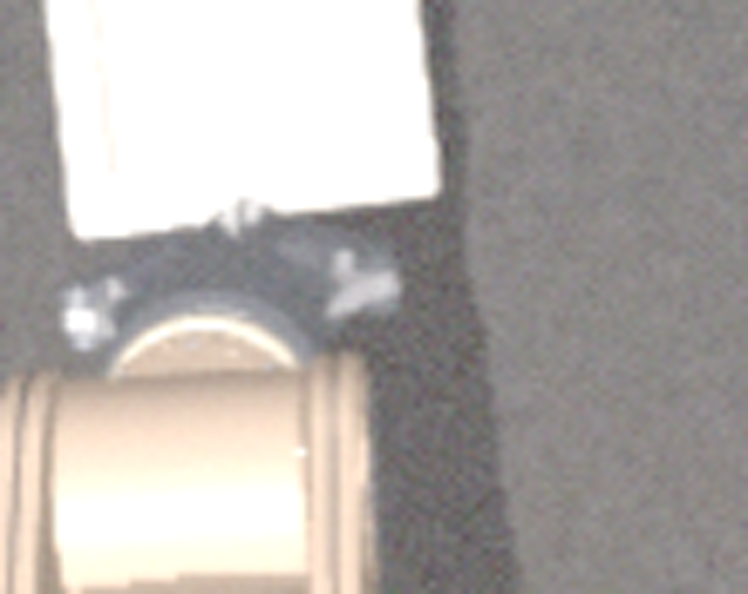

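Emit:
jog_arm(targets="-12 -1 4 0 0 0 -1;-15 -2 0 0 0 0 -1;-15 -2 0 0 0 0 -1;0 0 -15 0 0 0 -1;0 0 -15 0 0 0 -1;0 0 -15 0 0 0 -1;0 0 -10 0 0 0 -1")

```text
time: 5.85
eef_pos: [0.4784, 0.1351, 0.0223]
tcp_rot: [0.984, 0.051, 0.173, -0.012]
contact_force: [-1.2, -0.4, 0.2]
opening: -0.001
```

```bash
cat > lk.py <<'E'
import sys
from h import *
from scipy.spatial.transform import Rotation as R
s=get_state(); r=R.from_quat(s['tcp_rot']); n=sys.argv[1]; k=5
print(round(s['time'],2),np.round(s['eef_pos'],4),np.round(s['contact_force'],1))
for c in sys.argv[2:]:
    p=read_camera(c); uv=proj(p,s['eef_pos'])[0].round().astype(int); x,y=np.maximum(uv-[75,60],0)
    g=(255*np.clip(p['pixels'][y:y+120,x:x+150].astype(float)/200,0,1)**.45).astype(np.uint8)
    g=cv2.resize(g,None,fx=k,fy=k,interpolation=cv2.INTER_CUBIC)
    for L in (0,-.035):
        u=(proj(p,s['eef_pos']+r.apply([0,0,L]))[0]-[x,y]+.5)*k
        cv2.circle(g,tuple(u.astype(int)),3,(0,0,255) if L==0 else (0,255,0),-1)
    cv2.imwrite(f'pics/{n}_{c}.png',g); print(c,x,y)
E
python3 lk.py a5 scene top
```

```text
5.85 [0.4784 0.1351 0.0223] [-1.2 -0.4  0.2]
scene 226 231
top 156 213
```

View pics/a5_scene.png

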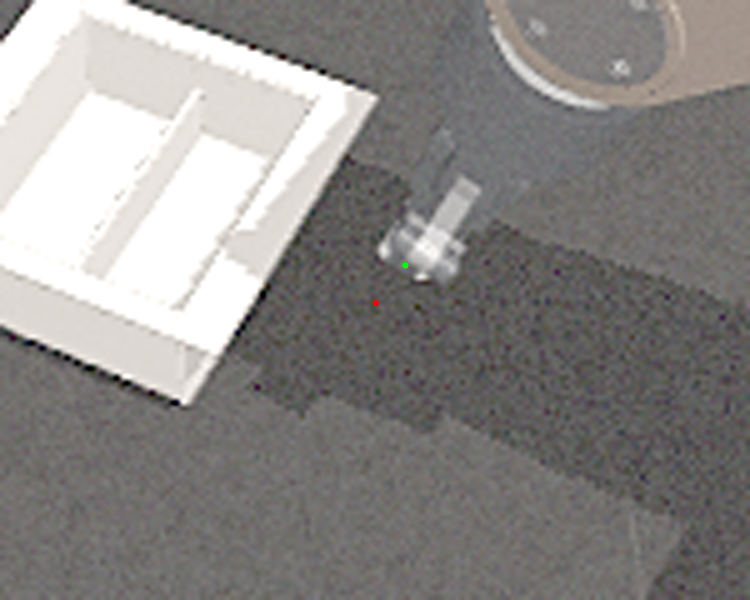

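View pics/a5_top.png

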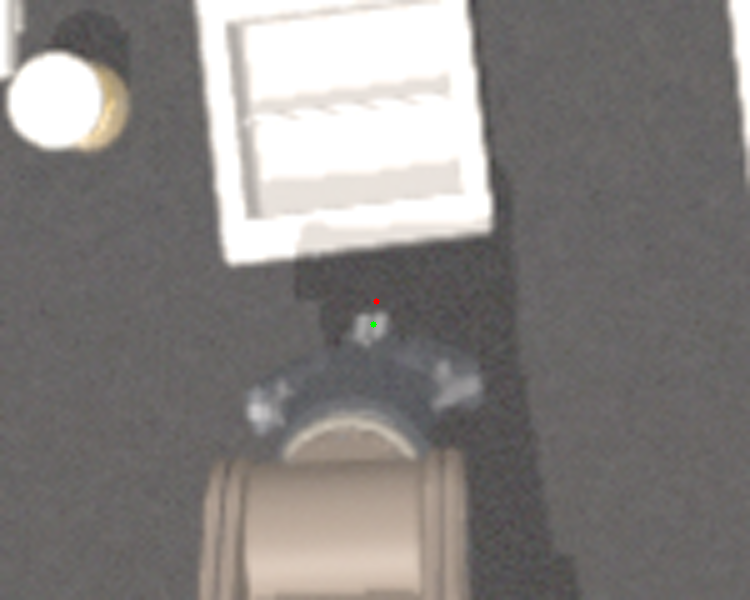

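Emit:
jog_arm(targets="0 0 -10 0 0 0 -1;0 0 -10 0 0 0 -1;0 0 -10 0 0 0 -1;0 0 -4 0 0 0 -1")

```text
time: 6.28
eef_pos: [0.479, 0.1353, -0.0111]
tcp_rot: [0.983, 0.051, 0.173, -0.012]
contact_force: [0.0, 0.0, -0.1]
opening: -0.001
```

```bash
python3 lk.py a6 scene top
```

```text
6.28 [ 0.479   0.1353 -0.0111] [ 0.   0.  -0.1]
scene 225 241
top 157 212
```

View pics/a6_scene.png

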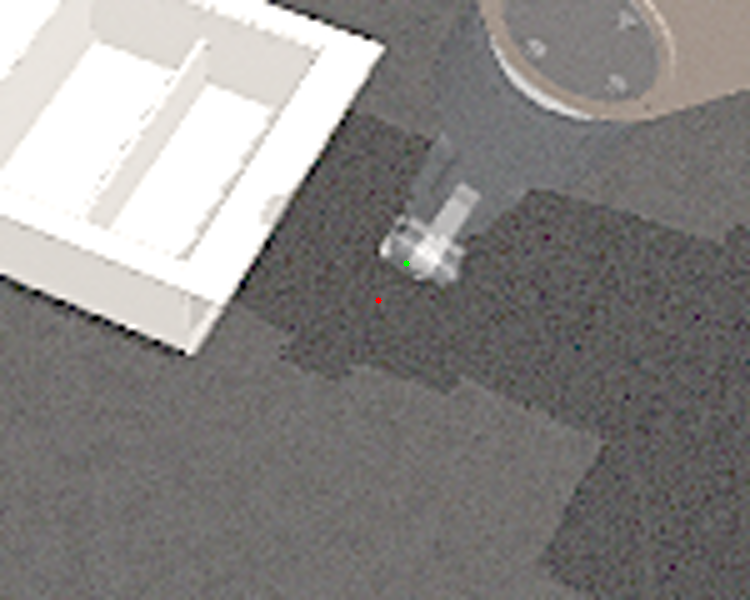

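The reported TCP is below the worktop and there is still no contact, so the reported TCP lies beyond the real fingertips. I'll find the offset by touching the worktop gently.

Emit:
jog_arm(targets="0 0 -4 0 0 0 -1;0 0 -4 0 0 0 -1;0 0 -3 0 0 0 -1")

```text
time: 6.63
eef_pos: [0.4818, 0.1355, -0.0195]
tcp_rot: [0.983, 0.051, 0.176, -0.012]
contact_force: [0.4, 0.5, -0.2]
opening: -0.003
```

Emit:
jog_arm(targets="0 0 -3 0 0 0 -1;0 0 -2 0 0 0 -1")

```text
time: 6.8
eef_pos: [0.4823, 0.1355, -0.0244]
tcp_rot: [0.983, 0.051, 0.177, -0.012]
contact_force: [-0.5, 0.0, -0.0]
opening: 0.001
```

Emit:
jog_arm(targets="0 0 -2 0 0 0 -1;0 0 -2 0 0 0 -1")

```text
time: 6.97
eef_pos: [0.4825, 0.1355, -0.0287]
tcp_rot: [0.983, 0.051, 0.177, -0.012]
contact_force: [0.8, -0.0, -0.3]
opening: -0.002
```

```bash
python3 lk.py a7 scene; python3 -c "
from h import *
print(np.round(get_state()['qpos'],3))"
```

```text
6.97 [ 0.4825  0.1355 -0.0287] [ 0.8 -0.  -0.3]
scene 224 245
[0.059 0.055 2.361 0.059 0.372 1.474]
```

View pics/a7_scene.png

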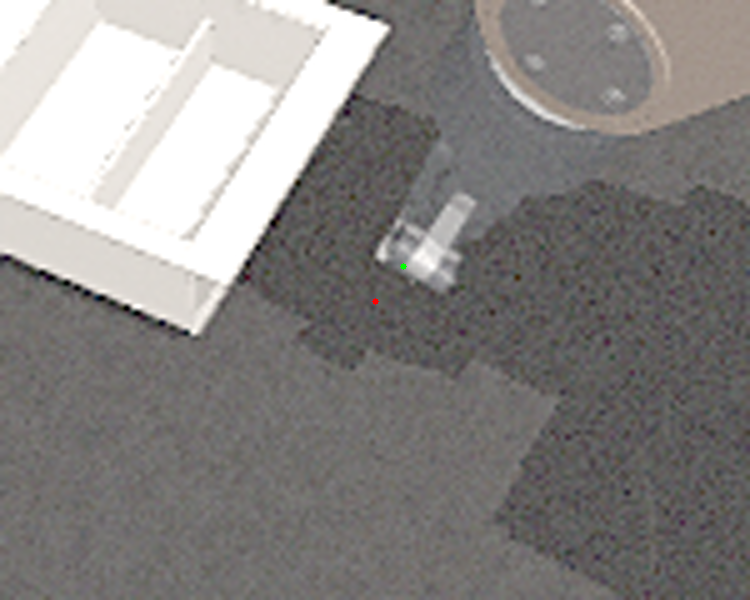

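Emit:
jog_arm(targets="0 0 -2 0 0 0 -1;0 0 -1.5 0 0 0 -1")

```text
time: 7.18
eef_pos: [0.4823, 0.1355, -0.0328]
tcp_rot: [0.983, 0.051, 0.177, -0.012]
contact_force: [0.2, -0.0, 0.1]
opening: -0.001
```

Emit:
jog_arm(targets="0 0 -2 0 0 0 -1;0 0 -1.5 0 0 0 -1")

```text
time: 7.35
eef_pos: [0.4827, 0.1357, -0.0345]
tcp_rot: [0.983, 0.052, 0.176, -0.012]
contact_force: [-22.1, -5.1, 38.2]
opening: -0.004
```

Emit:
jog_arm(targets="0 0 -2 0 0 0 -1;0 0 -1.5 0 0 0 -1")

```text
time: 7.52
eef_pos: [0.4825, 0.1357, -0.0343]
tcp_rot: [0.983, 0.054, 0.174, -0.012]
contact_force: [-13.8, -4.8, 20.8]
opening: 0.004
```

Emit:
jog_arm(targets="0 0 10 0 0 0 -1;0 0 15 0 0 0 -1;0 0 15 0 0 0 -1")

```text
time: 7.77
eef_pos: [0.4797, 0.1353, 0.0046]
tcp_rot: [0.984, 0.054, 0.17, -0.011]
contact_force: [0.3, -0.3, -0.4]
opening: 0.004
```

```bash
sed -i 's/T=P-11/d=d+38; T=P-11/' d.py; python3 d.py L 0 11 8 0;python3 -c "
from h import *
p=read_camera('top')
print(at_z(p,(182.8,174.8),.0),at_z(p,(370.8,174.8),0))"; python3 lk.py a8 top
```

```text
t 7.77 tcp [0.4797 0.1353 0.0046] q [ 0.06 -0.03  2.35  0.05  0.47  1.48] F [ 0.3 -0.3 -0.4] open 0.0
target [0.5109 0.1392 0.0082] delta mm [31.2  3.8  3.6] rot deg [-0.2 -0.4 -0.1]
[0.77332734 0.28155551 0.        ] [ 0.76446171 -0.28642886  0.        ]
7.82 [0.4823 0.1356 0.0079] [2.2 0.8 1.1]
top 156 211
```

View pics/a8_top.png

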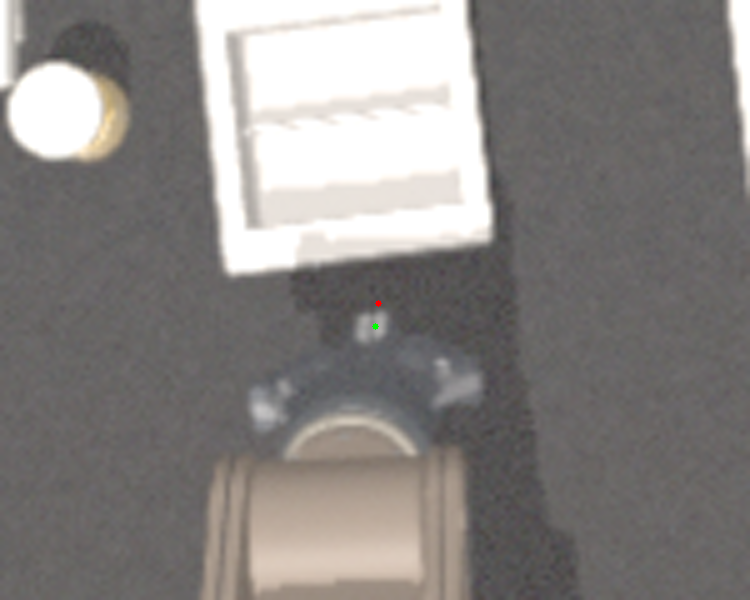

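Emit:
jog_arm(targets="7 1 1 0 0 0 -1;10 1 1 0 0 0 -1;10 1 0 0 0 0 -1;6 0 0 0 0 0 -1;2 0 0 0 0 0 -1")

```text
time: 8.28
eef_pos: [0.5189, 0.1387, 0.0057]
tcp_rot: [0.984, 0.054, 0.171, -0.011]
contact_force: [-4.0, -1.0, 0.6]
opening: 0.0
```

```bash
python3 d.py L 0 11 0 0; python3 lk.py a9 scene top
```

```text
t 8.28 tcp [0.5189 0.1387 0.0057] q [0.06 0.06 2.27 0.04 0.48 1.49] F [-4.  -1.   0.6] open 0.0
target [0.5189 0.1401 0.0082] delta mm [-0.   1.3  2.5] rot deg [-0.2 -0.2 -0.1]
8.28 [0.5189 0.1387 0.0057] [-4.  -1.   0.6]
scene 209 229
top 155 199
```

View pics/a9_scene.png

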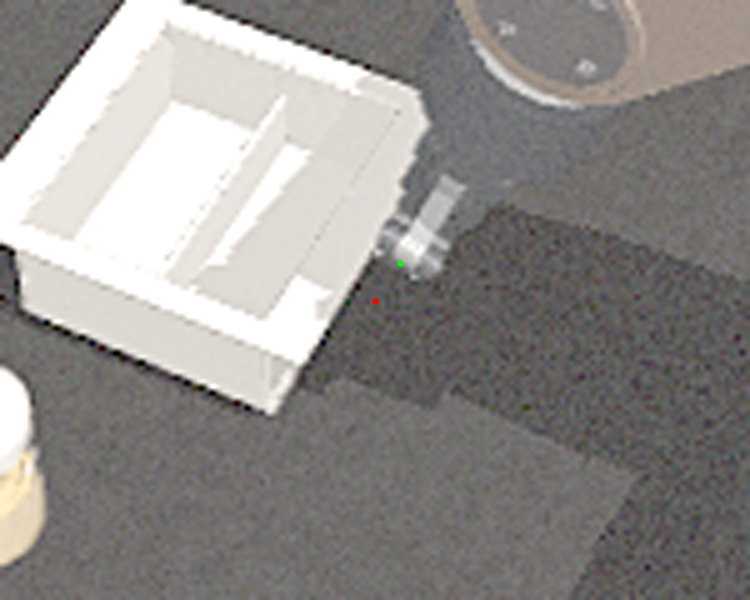

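Emit:
jog_arm(targets="4 0.5 9.6 0 0 0 -1;5 0.5 9.3 0 0 0 -1;5.7 0.6 8.9 0 0 0 -1;6.3 0.7 8.5 0 0 0 -1")

```text
time: 8.72
eef_pos: [0.5342, 0.1408, 0.039]
tcp_rot: [0.985, 0.054, 0.165, -0.011]
contact_force: [-1.4, -0.2, -1.6]
opening: -0.0
```

```bash
python3 d.py L 16 11 0 0; python3 lk.py b1 scene
```

```text
t 8.72 tcp [0.5342 0.1408 0.039 ] q [0.06 0.03 2.21 0.04 0.57 1.5 ] F [-1.4 -0.2 -1.6] open -0.0
target [0.5401 0.1424 0.0445] delta mm [5.9 1.6 5.5] rot deg [-0.1 -1.  -0.1]
8.72 [0.5342 0.1408 0.039 ] [-1.4 -0.2 -1.6]
scene 202 217
```

View pics/b1_scene.png

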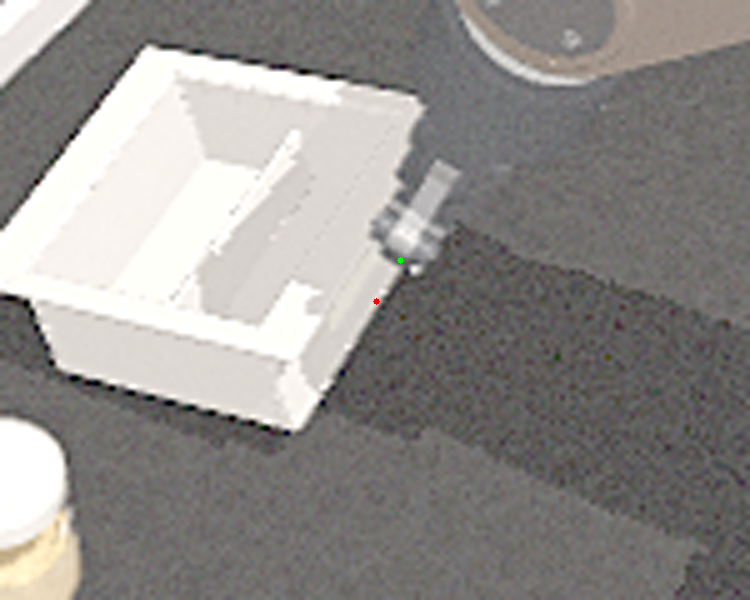

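Emit:
jog_arm(targets="6.5 0.7 8.2 0 0 0 -1;7.1 0.8 7.8 0 0 0 -1;7.6 0.9 7.3 0 0 0 -1;8 0.9 6.8 0 0 0 -1;8.5 1 6.2 0 0 0 -1")

```text
time: 9.18
eef_pos: [0.5787, 0.1458, 0.0834]
tcp_rot: [0.984, 0.054, 0.169, -0.011]
contact_force: [0.0, 0.5, -2.3]
opening: -0.002
```

```bash
python3 d.py L 34 11 0 0; python3 lk.py b2 scene
```

```text
t 9.18 tcp [0.5787 0.1458 0.0834] q [0.07 0.05 2.1  0.03 0.66 1.51] F [ 0.   0.5 -2.3] open -0.0
target [0.5749 0.1461 0.0766] delta mm [-3.8  0.4 -6.8] rot deg [-0.2 -0.5 -0.1]
9.18 [0.5787 0.1458 0.0834] [ 0.   0.5 -2.3]
scene 182 196
```

View pics/b2_scene.png

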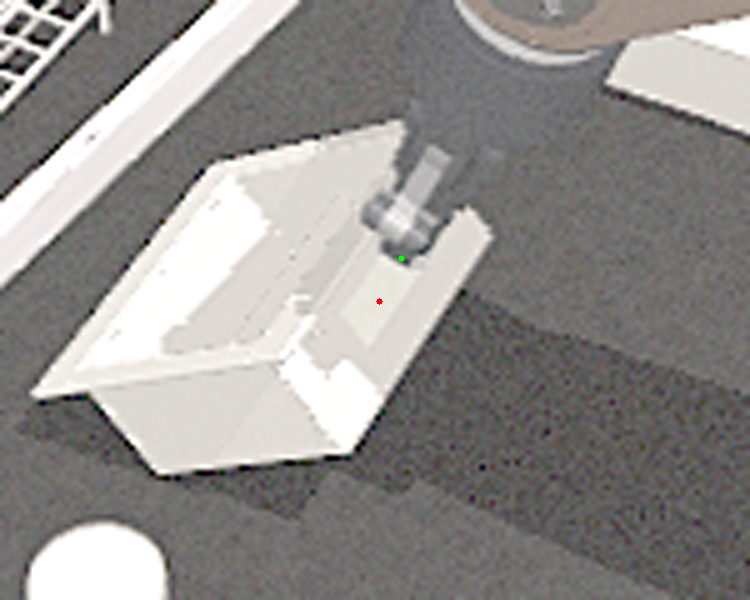

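Emit:
jog_arm(targets="9 1 5.2 0 0 0 -1;9.4 1 4.6 0 0 0 -1;9.7 1 3.9 0 0 0 -1;9.9 1 3.2 0 0 0 -1;9 1 2.5 0 0 0 -1")

```text
time: 9.65
eef_pos: [0.6331, 0.1514, 0.1083]
tcp_rot: [0.983, 0.054, 0.173, -0.012]
contact_force: [0.3, -0.3, -0.4]
opening: -0.002
```

```bash
python3 d.py L 58 11 0 0; python3 lk.py b3 scene
```

```text
t 9.65 tcp [0.6331 0.1514 0.1083] q [0.07 0.13 1.96 0.03 0.71 1.52] F [ 0.3 -0.3 -0.4] open -0.0
target [0.6332 0.1525 0.0997] delta mm [ 0.1  1.  -8.6] rot deg [-0.2 -0.1 -0.1]
9.65 [0.6331 0.1514 0.1083] [ 0.3 -0.3 -0.4]
scene 159 179
```

View pics/b3_scene.png

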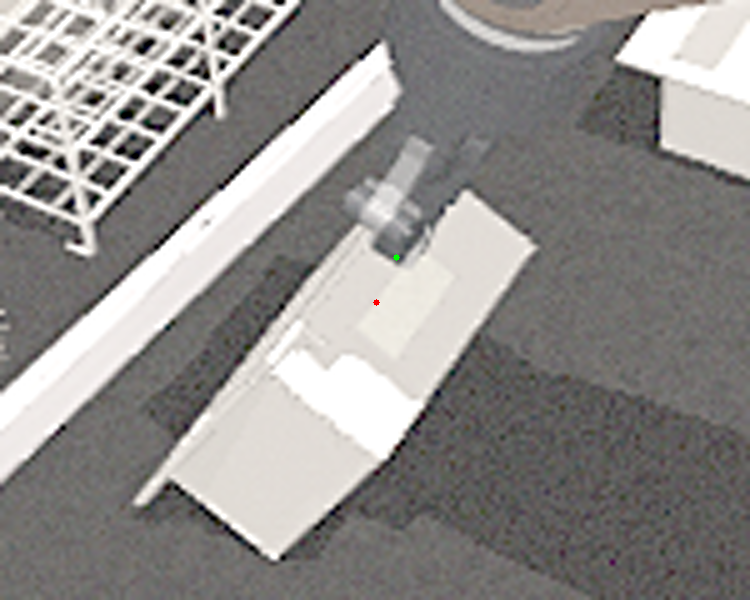

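Emit:
jog_arm(targets="7 1 -4 0 0 0 -1;8 1 -2 0 0 0 -1;5 0.5 0 0 0 0 -1;0 0 0 0 0 0 -1")

```text
time: 10.03
eef_pos: [0.6591, 0.1543, 0.1044]
tcp_rot: [0.983, 0.053, 0.176, -0.012]
contact_force: [-1.4, 0.1, 0.8]
opening: 0.0
```

```bash
python3 d.py L 66 11 0 0; python3 lk.py b4 scene
```

```text
t 10.03 tcp [0.6591 0.1543 0.1044] q [0.07 0.18 1.9  0.03 0.7  1.52] F [-1.4  0.1  0.8] open 0.0
target [0.6541 0.1547 0.1017] delta mm [-5.   0.5 -2.7] rot deg [-0.3  0.3 -0.1]
10.03 [0.6591 0.1543 0.1044] [-1.4  0.1  0.8]
scene 148 176
```

View pics/b4_scene.png

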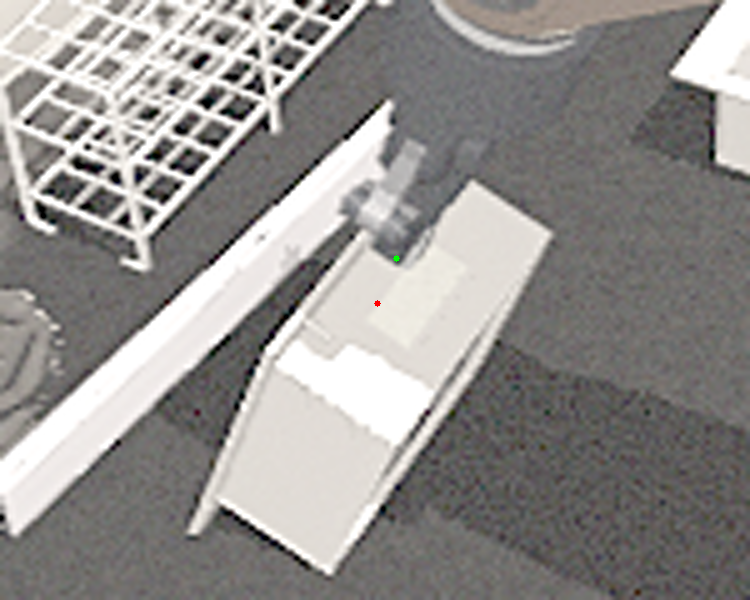

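Emit:
jog_arm(targets="4 0.4 -1 0 0 0 -1;2 0 -1 0 0 0 -1;0 0 0 0 0 0 -1")

```text
time: 10.33
eef_pos: [0.664, 0.1547, 0.1009]
tcp_rot: [0.983, 0.054, 0.175, -0.012]
contact_force: [-1.2, -0.1, -0.3]
opening: -0.006
```

```bash
cat > und.py <<'E'
import sys
from h import *
n=sys.argv[1]; x,y=map(int,sys.argv[2:4]); p=read_camera('scene')
s=get_state(); print(round(s['time'],2),np.round(s['eef_pos'],4),np.round(s['contact_force'],1))
g=p['pixels'][y:y+80,x:x+100].astype(float); g=(255*np.clip(g/230,0,1)**.8).astype(np.uint8)
cv2.imwrite(f'pics/{n}.png',cv2.resize(g,None,fx=7.5,fy=7.5,interpolation=cv2.INTER_CUBIC))
for t in ['crate_stamped','crate_plain']:
    for r in silhouettes(t,p): print(t,round(r['p'],2),np.round(r['uv']),r['mask'].sum())
E
python3 und.py u1 190 205
```

```text
10.38 [0.6639 0.1547 0.1009] [-1.7 -0.  -0.5]
crate_stamped 0.72 [217. 248.] 2540
crate_plain 0.76 [327. 188.] 3244
crate_plain 0.37 [218. 248.] 2683
```

View pics/u1.png

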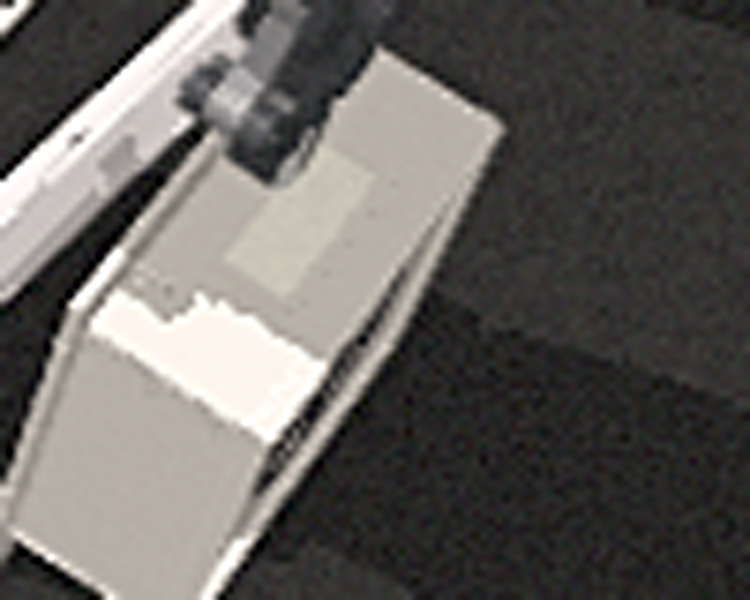

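The left crate's underside shows a dark mark along the strip from (270,480) to (410,280). I'll let it down now.

```bash
python3 d.py L 70 11 0 0; python3 - <<'E'
import sys; sys.path.insert(0,'.')
from d import *
ps=[tgt('L',f)[0] for f in range(70,-3,-4)]
print(np.round(np.diff(ps,axis=0)*1000,1).tolist())
E
```

```text
t 10.48 tcp [0.6637 0.1547 0.101 ] q [0.07 0.2  1.89 0.03 0.7  1.52] F [-0.7 -0.2 -1.2] open 0.0
target [0.6646 0.1559 0.1016] delta mm [0.9 1.2 0.6] rot deg [-0.2  0.2 -0.1]
[[-10.5, -1.1, 0.1], [-10.5, -1.1, -0.6], [-10.4, -1.1, -1.4], [-10.3, -1.1, -2.1], [-10.1, -1.1, -2.8], [-9.9, -1.1, -3.5], [-9.6, -1.0, -4.2], [-9.3, -1.0, -4.9], [-9.0, -1.0, -5.5], [-8.6, -0.9, -6.1], [-8.1, -0.9, -6.7], [-7.6, -0.8, -7.3], [-7.1, -0.8, -7.8], [-6.5, -0.7, -8.3], [-6.0, -0.6, -8.7], [-5.3, -0.6, -9.1], [-4.7, -0.5, -9.5], [-4.0, -0.4, -9.8]]
```

Emit:
jog_arm(targets="-6 -0.6 0 0 0 0 -1;-10 -1 -0.5 0 0 0 -1;-10.4 -1.1 -1.4 0 0 0 -1;-10.3 -1.1 -2.1 0 0 0 -1;-10 -1.1 -2.8 0 0 0 -1;-9.9 -1.1 -3.5 0 0 0 -1")

```text
time: 10.98
eef_pos: [0.6023, 0.1481, 0.091]
tcp_rot: [0.983, 0.054, 0.175, -0.011]
contact_force: [-0.6, 0.2, -0.8]
opening: -0.001
```

```bash
python3 d.py L 46 11 0 0; python3 lk.py b5 scene
```

```text
t 10.98 tcp [0.6023 0.1481 0.091 ] q [0.07 0.08 2.04 0.03 0.66 1.51] F [-0.6  0.2 -0.8] open -0.0
target [0.6028 0.1492 0.0912] delta mm [0.6 1.1 0.1] rot deg [-0.2  0.2 -0.1]
10.98 [0.6023 0.1481 0.091 ] [-0.6  0.2 -0.8]
scene 172 190
```

View pics/b5_scene.png

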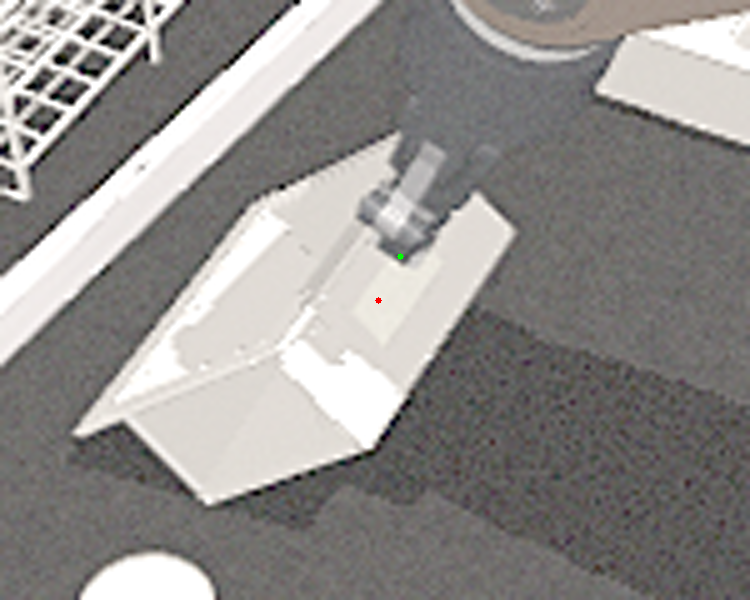

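Following nicely (~46°). I'll continue down.

Emit:
jog_arm(targets="-9.6 -1 -4.2 0 0 0 -1;-9.3 -1 -4.9 0 0 0 -1;-9 -1 -5.5 0 0 0 -1;-8.6 -0.9 -6.1 0 0 0 -1;-8.1 -0.9 -6.7 0 0 0 -1;-7.6 -0.8 -7.3 0 0 0 -1")

```text
time: 11.53
eef_pos: [0.541, 0.1421, 0.0528]
tcp_rot: [0.984, 0.054, 0.172, -0.011]
contact_force: [-1.1, -0.4, -1.2]
opening: 0.002
```

```bash
python3 d.py L 22 11 0 0; python3 lk.py b6 scene
```

```text
t 11.53 tcp [0.541  0.1421 0.0528] q [0.07 0.01 2.2  0.03 0.58 1.5 ] F [-1.1 -0.4 -1.2] open 0.0
target [0.5506 0.1435 0.0564] delta mm [9.6 1.4 3.6] rot deg [-0.2 -0.2 -0.1]
11.53 [0.541  0.1421 0.0528] [-1.1 -0.4 -1.2]
scene 199 212
```

View pics/b6_scene.png

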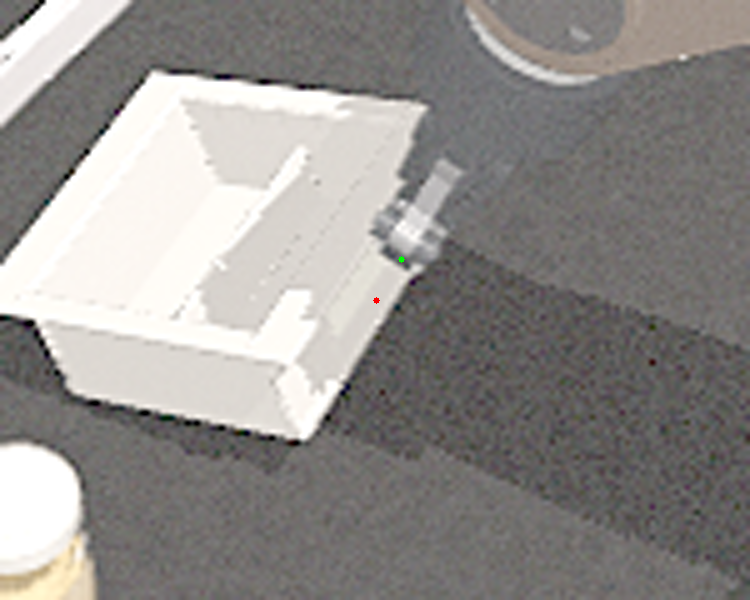

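Emit:
jog_arm(targets="-4 -0.4 -8.5 0 0 0 -1;-4 -0.4 -8.9 0 0 0 -1;-3.5 -0.4 -9.2 0 0 0 -1;-3.5 -0.4 -9.6 0 0 0 -1;-3 -0.3 -8 0 0 0 -1;-8 0 -1 0 0 0 -1;-12 0 0 0 0 0 -1")

```text
time: 12.17
eef_pos: [0.4993, 0.1396, 0.0002]
tcp_rot: [0.984, 0.054, 0.171, -0.011]
contact_force: [0.6, 0.3, 0.3]
opening: 0.001
```

```bash
python3 d.py L 0 11 0 0; python3 fit.py; python3 lk.py b7 scene
```

```text
t 12.17 tcp [4.993e-01 1.396e-01 2.000e-04] q [0.07 0.03 2.31 0.04 0.46 1.49] F [0.6 0.3 0.3] open 0.0
target [0.5189 0.1401 0.0082] delta mm [19.6  0.4  8. ] rot deg [-0.2 -0.3 -0.1]
L 2 [0.5979 0.1488] 6.6 iou err 0.085
L 1 [0.599  0.1496] 6.1 iou err 0.052
L 1 [0.5964 0.1513] 6.8 iou err 0.107
R 2 [ 0.586 -0.157] 5.8 iou err 0.19
R 1 [ 0.5946 -0.1607] 7.3 iou err 0.272
R 1 [ 0.5837 -0.1549] 6.4 iou err 0.078
12.4667 0.0187
12.47 [0.4999 0.1398 0.0014] [ 0.1  0.7 -0.3]
scene 216 234
```

View pics/b7_scene.png

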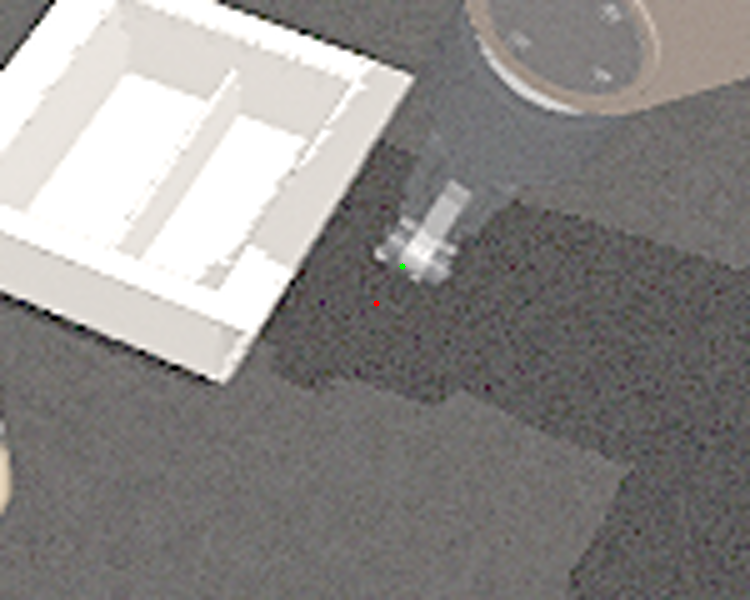

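Emit:
jog_arm(targets="-4 0 25 0 0 0 -1;0 0 30 0 0 0 -1;0 -30 20 0 0 0 -1;0 -40 0 0 0 0 -1;0 -40 0 0 0 0 -1;0 -40 0 0 0 0 -1;0 -40 0 0 0 0 -1;0 -40 0 0 0 0 -1;0 -40 0 0 0 0 -1;0 -30 0 0 0 0 -1")

```text
time: 13.35
eef_pos: [0.5011, -0.1693, 0.0888]
tcp_rot: [0.982, 0.062, 0.18, -0.007]
contact_force: [-0.0, -0.2, 0.8]
opening: 0.002
```

```bash
python3 d.py R 0 11 25 0
```

```text
t 13.35 tcp [ 0.5011 -0.1693  0.0888] q [-0.66 -0.11  2.24  0.36  0.77  0.56] F [-0.  -0.2  0.8] open 0.0
target [ 0.4874 -0.165   0.0082] delta mm [-13.6   4.3 -80.6] rot deg [ 0.4  0.8 -1.3]
```

Emit:
jog_arm(targets="-12 3 -5 0 0 -0.7 -1;-2 1 -25 0 0.4 -0.6 -1;0 0 -25 0 0.4 0 -1;0 0 -22 0 0 0 -1")

```text
time: 13.68
eef_pos: [0.4947, -0.1824, 0.0216]
tcp_rot: [0.982, 0.045, 0.183, 0.006]
contact_force: [0.4, -0.4, -0.1]
opening: 0.0
```

```bash
python3 d.py R 0 11 0 0; python3 lk.py c1 top
```

```text
t 13.68 tcp [ 0.4947 -0.1824  0.0216] q [-0.68  0.01  2.28  0.42  0.6   0.49] F [ 0.4 -0.4 -0.1] open 0.0
target [ 0.5123 -0.1624  0.0082] delta mm [ 17.6  20.  -13.4] rot deg [1.5 1.2 0.9]
13.68 [ 0.4947 -0.1824  0.0216] [ 0.4 -0.4 -0.1]
top 265 205
```

View pics/c1_top.png

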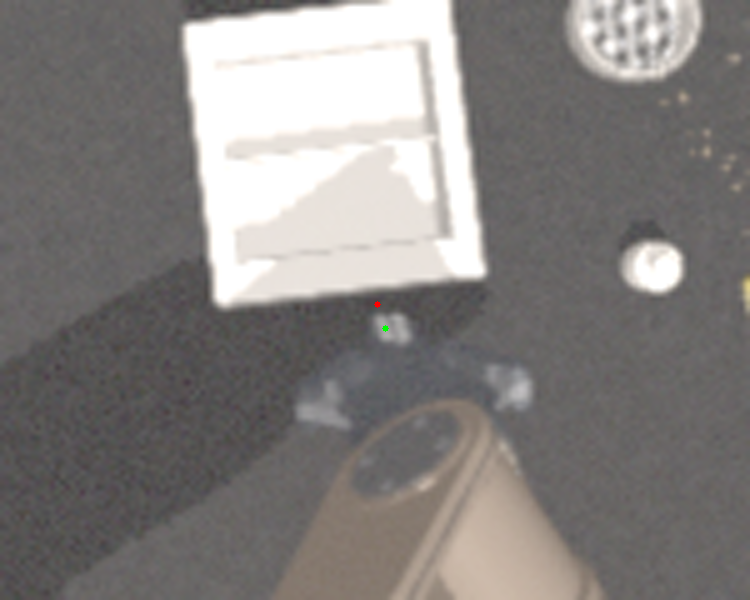

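Emit:
jog_arm(targets="0 8 -5 0.7 0.6 0.5 -1;0 8 -5 0.6 0.6 0.4 -1;0 4 -4 0 0 0 -1;5 0 0 0 0 0 -1;0 0 0 0 0 0 -1")

```text
time: 14.15
eef_pos: [0.4985, -0.1587, 0.0034]
tcp_rot: [0.984, 0.051, 0.169, -0.011]
contact_force: [0.7, -0.2, 0.2]
opening: 0.003
```

```bash
python3 d.py R 0 11 0 0; python3 lk.py c2 scene
```

```text
t 14.15 tcp [ 0.4985 -0.1587  0.0034] q [-0.63  0.05  2.28  0.41  0.6   0.52] F [ 0.7 -0.2  0.2] open 0.0
target [ 0.5123 -0.1624  0.0082] delta mm [13.8 -3.8  4.8] rot deg [-0.2 -0.5 -0.2]
14.15 [ 0.4985 -0.1587  0.0034] [ 0.7 -0.2  0.2]
scene 280 151
```

View pics/c2_scene.png

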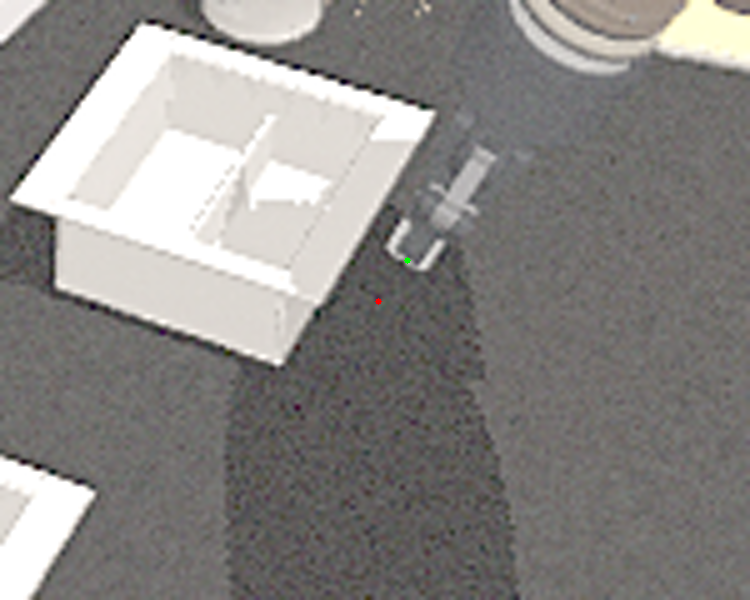

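Emit:
jog_arm(targets="5 -2 2 0 0 0 -1;5 -1 0 0 0 0 -1;4 0 0 0 0 0 -1;4 0.4 8 0 0 0 -1;4.4 0.4 9.6 0 0 0 -1;5 0.5 9.3 0 0 0 -1;5.7 0.6 8.9 0 0 0 -1;6.3 0.6 8.5 0 0 0 -1")

```text
time: 14.87
eef_pos: [0.5393, -0.1583, 0.0532]
tcp_rot: [0.984, 0.051, 0.167, -0.012]
contact_force: [-1.5, 0.6, -1.0]
opening: -0.003
```

```bash
python3 d.py R 18 11 0 0; python3 lk.py c3 scene
```

```text
t 14.87 tcp [ 0.5393 -0.1583  0.0532] q [-0.58  0.04  2.17  0.34  0.7   0.65] F [-1.5  0.6 -1. ] open -0.0
target [ 0.5369 -0.1599  0.0486] delta mm [-2.4 -1.6 -4.6] rot deg [-0.3 -0.7 -0.2]
14.87 [ 0.5393 -0.1583  0.0532] [-1.5  0.6 -1. ]
scene 267 130
```

View pics/c3_scene.png

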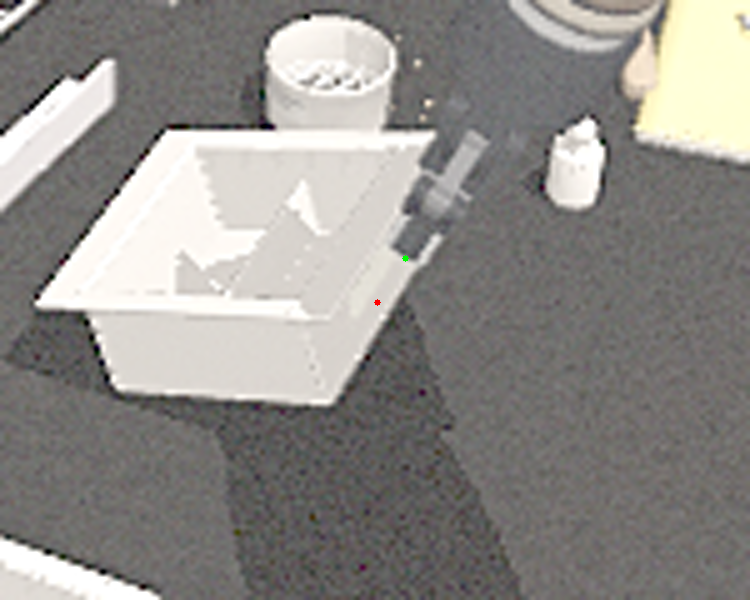

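Emit:
jog_arm(targets="6.8 0.7 7.6 0 0 0 -1;7.4 0.7 7.2 0 0 0 -1;7.9 0.8 6.8 0 0 0 -1;8.3 0.8 6.2 0 0 0 -1;8.8 0.9 5.6 0 0 0 -1;9.2 0.9 5 0 0 0 -1")

```text
time: 15.42
eef_pos: [0.5947, -0.1537, 0.0993]
tcp_rot: [0.984, 0.051, 0.17, -0.01]
contact_force: [-1.1, -0.7, -0.1]
opening: 0.003
```

```bash
python3 d.py R 44 11 0 0; python3 lk.py c4 scene
```

```text
t 15.42 tcp [ 0.5947 -0.1537  0.0993] q [-0.51  0.08  2.03  0.29  0.77  0.77] F [-1.1 -0.7 -0.1] open 0.0
target [ 0.5915 -0.1544  0.0892] delta mm [ -3.2  -0.7 -10.1] rot deg [-0.1 -0.4 -0.2]
15.42 [ 0.5947 -0.1537  0.0993] [-1.1 -0.7 -0.1]
scene 247 109
```

View pics/c4_scene.png

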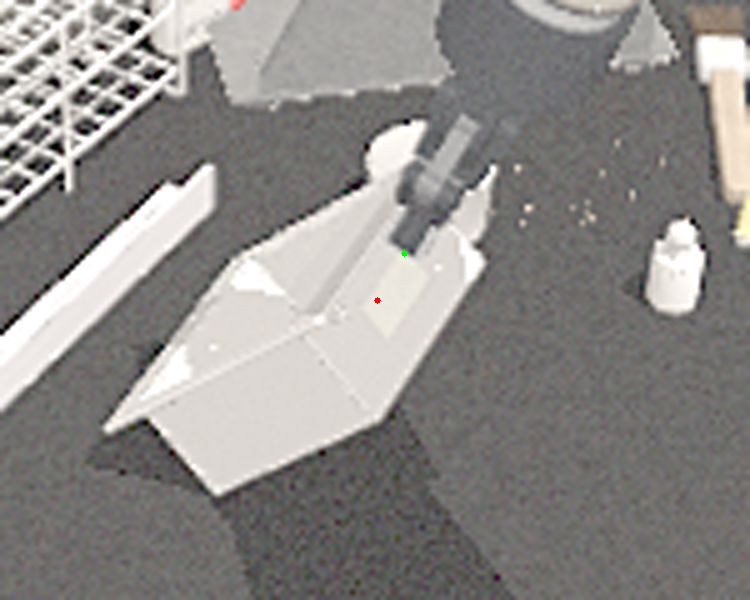

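Emit:
jog_arm(targets="9.5 1 2 0 0 0 -1;9.8 1 1.5 0 0 0 -1;10 1 1 0 0 0 -1;10.2 1 1 0 0 0 -1;8 1 0 0 0 0 -1")

```text
time: 15.88
eef_pos: [0.651, -0.1496, 0.1116]
tcp_rot: [0.983, 0.052, 0.175, -0.008]
contact_force: [-0.5, 0.1, 1.3]
opening: -0.001
```

```bash
python3 d.py R 64 11 0 0; python3 lk.py c5 scene
```

```text
t 15.88 tcp [ 0.651  -0.1496  0.1116] q [-0.46  0.17  1.91  0.26  0.78  0.85] F [-0.5  0.1  1.3] open -0.0
target [ 0.6424 -0.1492  0.1014] delta mm [ -8.6   0.4 -10.1] rot deg [ 0.1  0.2 -0.2]
15.88 [ 0.651  -0.1496  0.1116] [-0.5  0.1  1.3]
scene 226 98
```

View pics/c5_scene.png

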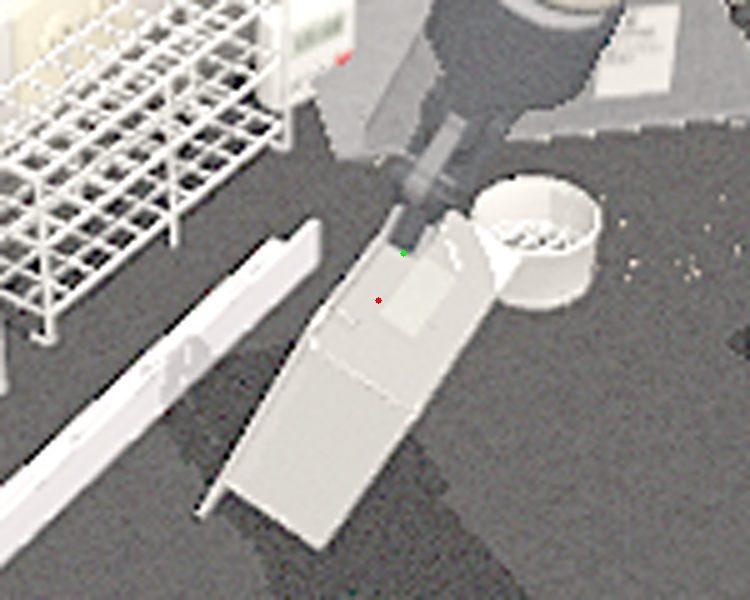

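Emit:
jog_arm(targets="6 0.5 -4 0 0 0 -1;6 0.5 -3 0 0 0 -1;4 0.4 -2 0 0 0 -1;1 0 0 0 0 0 -1;0 0 0 0 0 0 -1")

```text
time: 16.35
eef_pos: [0.669, -0.1475, 0.0991]
tcp_rot: [0.984, 0.052, 0.173, -0.009]
contact_force: [-1.4, -1.3, 0.4]
opening: -0.003
```

```bash
python3 d.py R 70 11 0 0; python3 und.py u2 260 130
```

```text
t 16.35 tcp [ 0.669  -0.1475  0.0991] q [-0.44  0.22  1.87  0.26  0.77  0.86] F [-1.4 -1.3  0.4] open -0.0
target [ 0.6582 -0.1476  0.1016] delta mm [-10.9  -0.1   2.5] rot deg [ 0.  -0.1 -0.3]
16.4 [ 0.6688 -0.1475  0.099 ] [-1.7 -0.2  0.7]
crate_stamped 0.88 [245. 263.] 4872
crate_plain 0.75 [293. 173.] 1937
```

View pics/u2.png

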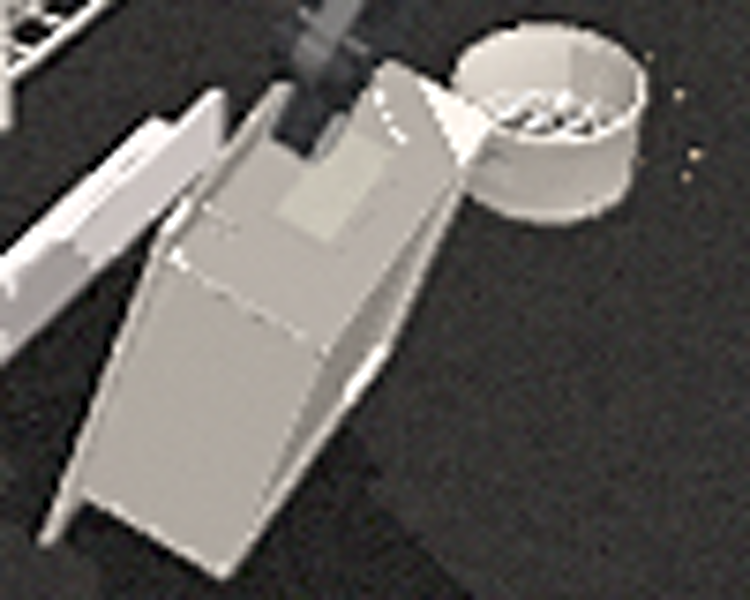

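The right underside is plain, with no dark mark, so the left crate is the stamped one. I'll let the right one down.

Emit:
jog_arm(targets="-6 -0.6 0 0 0 0 -1;-10 -1 -0.5 0 0 0 -1;-10.4 -1.1 -1.4 0 0 0 -1;-10.3 -1.1 -2.1 0 0 0 -1;-10 -1.1 -2.8 0 0 0 -1;-9.9 -1.1 -3.5 0 0 0 -1")

```text
time: 17.0
eef_pos: [0.6085, -0.154, 0.0904]
tcp_rot: [0.983, 0.052, 0.175, -0.008]
contact_force: [-0.6, -0.8, -1.0]
opening: 0.003
```

Emit:
jog_arm(targets="-9.6 -1 -4.2 0 0 0 -1;-9.3 -1 -4.9 0 0 0 -1;-9 -1 -5.5 0 0 0 -1;-8.2 -0.9 -6.1 0 0 0 -1;-7.5 -0.9 -6.7 0 0 0 -1")

```text
time: 17.42
eef_pos: [0.5578, -0.1591, 0.0629]
tcp_rot: [0.983, 0.052, 0.176, -0.007]
contact_force: [-0.3, 0.3, -0.7]
opening: 0.001
```

```bash
python3 d.py R 26 11 0 0; python3 lk.py c6 scene
```

```text
t 17.42 tcp [ 0.5578 -0.1591  0.0629] q [-0.56  0.05  2.14  0.34  0.69  0.67] F [-0.3  0.3 -0.7] open 0.0
target [ 0.5517 -0.1584  0.0637] delta mm [-6.2  0.7  0.8] rot deg [ 0.2  0.3 -0.2]
17.42 [ 0.5578 -0.1591  0.0629] [-0.3  0.3 -0.7]
scene 261 124
```

View pics/c6_scene.png

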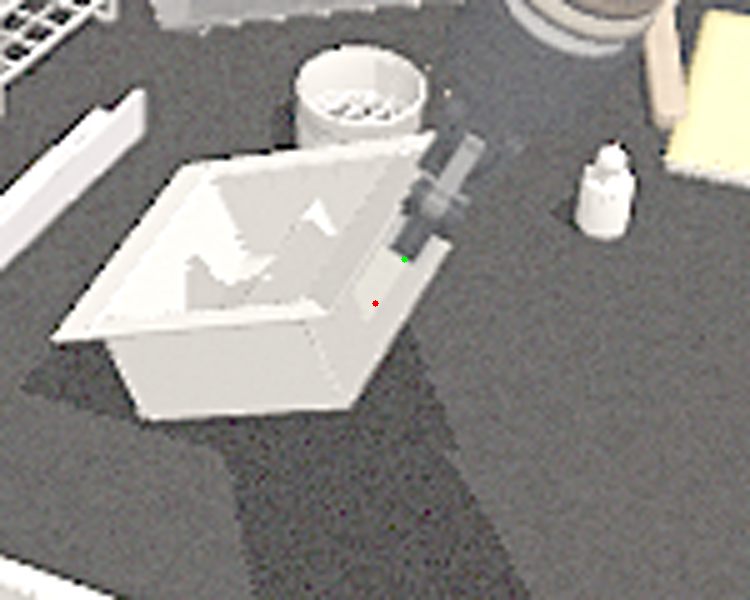

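Emit:
jog_arm(targets="-6.5 -0.7 -7.8 0 0 0 -1;-6 -0.6 -8.3 0 0 0 -1;-5.3 -0.6 -8.7 0 0 0 -1;-4.7 -0.5 -9.1 0 0 0 -1;-4 -0.4 -9.5 0 0 0 -1;-3.5 -0.4 -9 0 0 0 -1;-3 0 -4 0 0 0 -1;-10 0 0 0 0 0 -1;-12 0 0 0 0 0 -1;0 0 0 0 0 0 -1")

```text
time: 18.3
eef_pos: [0.495, -0.1618, -0.003]
tcp_rot: [0.983, 0.051, 0.174, -0.009]
contact_force: [0.1, 0.1, 0.7]
opening: -0.002
```

```bash
python3 d.py R 0 11 25 0; python3 fit.py; python3 lk.py c7 scene
```

```text
t 18.3 tcp [ 0.495  -0.1618 -0.003 ] q [-0.64  0.06  2.29  0.44  0.58  0.48] F [0.1 0.1 0.7] open -0.0
target [ 0.4874 -0.165   0.0082] delta mm [-7.6 -3.2 11.2] rot deg [ 0.   0.1 -0.1]
L 1 [0.5975 0.1484] 6.2 iou err 0.089
L 1 [0.5975 0.1484] 6.2 iou err 0.089
R 2 [ 0.5942 -0.1554] 5.5 iou err 0.068
R 1 [ 0.5955 -0.157 ] 5.8 iou err 0.05
R 1 [ 0.5925 -0.1527] 6.0 iou err 0.073
18.6 0.0187
18.6 [ 0.4974 -0.1627 -0.0017] [ 0.  -0.3 -0.2]
scene 281 152
```

View pics/c7_scene.png

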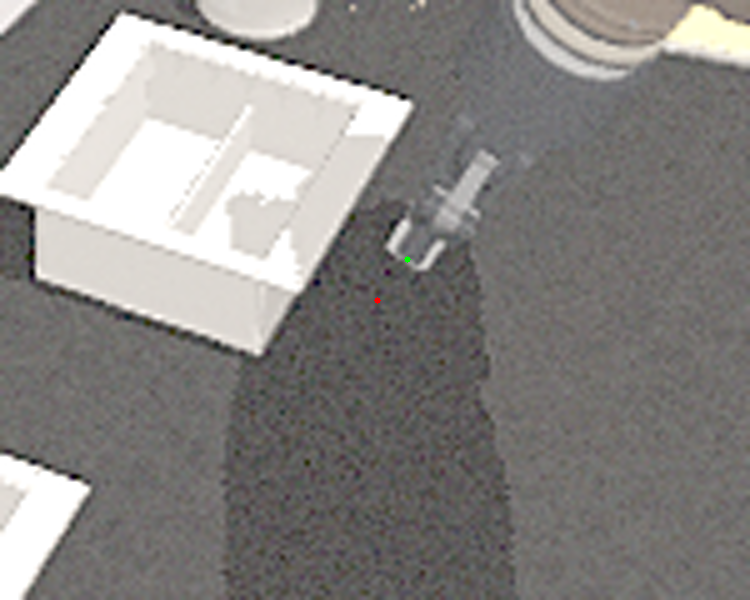

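Emit:
jog_arm(targets="-3 0 20 0 0 0 -1;0 0 30 0 0 0 -1;0 10 30 0 0 0 -1;0 30 20 0 4 0 -1;6 35 0 0 4 0 -1;6 35 0 0 4 0 -1;6 35 0 0 4 0 -1;6 35 0 0 3 0 -1;6 35 0 0 0 0 -1;6 35 0 0 0 0 -1")

```text
time: 19.48
eef_pos: [0.5349, 0.0924, 0.1084]
tcp_rot: [0.999, 0.041, 0.009, -0.011]
contact_force: [0.3, -1.3, -0.3]
opening: 0.002
```

```bash
cat > rail.py <<'E'
from h import *
for c in ['top','scene']:
    p=read_camera(c)
    for r in silhouettes('dispatch_rail',p)[:1]:
        m=r['mask']; print(c,r['p'],m.sum())
        # z=0 front edge guess: sample along y, search for mask boundary toward robot
        pts=[]
        for y in np.linspace(-.26,.26,27):
            xs=np.arange(.72,.80,.0005)
            uv=proj(p,np.c_[xs,np.full_like(xs,y),np.zeros_like(xs)])
            v=cv2.remap(m.astype(np.float32),uv[:,0].astype(np.float32),uv[:,1].astype(np.float32),cv2.INTER_LINEAR)[:,0]
            g=cv2.remap(cv2.cvtColor(p['pixels'],cv2.COLOR_BGR2GRAY).astype(np.float32),uv[:,0].astype(np.float32),uv[:,1].astype(np.float32),cv2.INTER_LINEAR)[:,0]
            i=np.argmax(v>.5); j=np.argmax(g>90)
            if v[i]>.5: pts.append((y,xs[i],xs[j]))
        a=np.array(pts)
        for k in (1,2):
            f=np.polyfit(a[:,0],a[:,k],1); r_=a[:,k]-np.polyval(f,a[:,0]); ok=abs(r_)<.004
            if ok.sum()>5:
                f=np.polyfit(a[ok,0],a[ok,k],1)
                print(' mask' if k==1 else ' grey','x at y=.15',round(np.polyval(f,.15),4),'slope deg',round(np.degrees(f[0]),2),'res',(a[ok,k]-np.polyval(f,a[ok,0])).std().round(4),ok.sum())
E
python3 rail.py; python3 - <<'E'
from h import *
from scipy.spatial.transform import Rotation as R
s=get_state(); print(np.round(s['eef_pos'],4),R.from_quat(s['tcp_rot']).as_matrix().round(3).tolist(),s['qpos'].round(2) if hasattr(s['qpos'],'round') else s['qpos'])
rot=R.from_euler('z',6.2,degrees=True)*R.from_quat([1,0,0,0])
print((rot*R.from_quat(s['tcp_rot']).inv()).as_rotvec(degrees=True).round(1))
E
```

```text
top 0.97 1999
 mask x at y=.15 0.7724 slope deg 1.23 res 0.0008 27
 grey x at y=.15 0.7706 slope deg 0.88 res 0.0002 27
scene 0.75 1980
 mask x at y=.15 0.7737 slope deg 0.69 res 0.0019 24
[0.5338 0.0913 0.1078] [[0.996, 0.085, 0.016], [0.085, -0.996, 0.023], [0.018, -0.022, -1.0]] [-0.03  0.07  1.99  0.03  1.07  1.44]
[-1.3  0.9  1.3]
```

Emit:
jog_arm(targets="11 18 0 -0.7 0.5 0.7 -1;11 18 0 -0.6 0.4 0.6 -1;8 14 0 0 0 0 -1;4 3 0 0 0 0 -1;0 0 0 0 0 0 -1")

```text
time: 20.1
eef_pos: [0.5683, 0.1392, 0.1068]
tcp_rot: [0.999, 0.05, -0.001, 0.001]
contact_force: [-0.1, 0.3, 0.4]
opening: -0.001
```

```bash
cat > e.py <<'E'
import sys
from h import *
from scipy.spatial.transform import Rotation as R
x,y,z,w=map(float,sys.argv[1:5]); s=get_state()
rot=R.from_euler('z',w,degrees=True)*R.from_quat([1,0,0,0])
print('t',round(s['time'],2),np.round(s['eef_pos'],4),'F',np.round(s['contact_force'],1),'open',round(s['opening'],2),'delta',np.round((np.array([x,y,z])-s['eef_pos'])*1000,1),(rot*R.from_quat(s['tcp_rot']).inv()).as_rotvec(degrees=True).round(1),'q',np.round(s['qpos'],2))
E
python3 e.py .5687 .1453 -.022 6.2; python3 lk.py e1 scene top
```

```text
t 20.1 [0.5683 0.1392 0.1068] F [-0.1  0.3  0.4] open -0.0 delta [   0.4    6.1 -128.8] [ 0.2 -0.1  0.5] q [ 0.07  0.18  1.87 -0.    1.1   1.54]
20.1 [0.5683 0.1392 0.1068] [-0.1  0.3  0.4]
scene 188 188
top 151 181
```

View pics/e1_top.png

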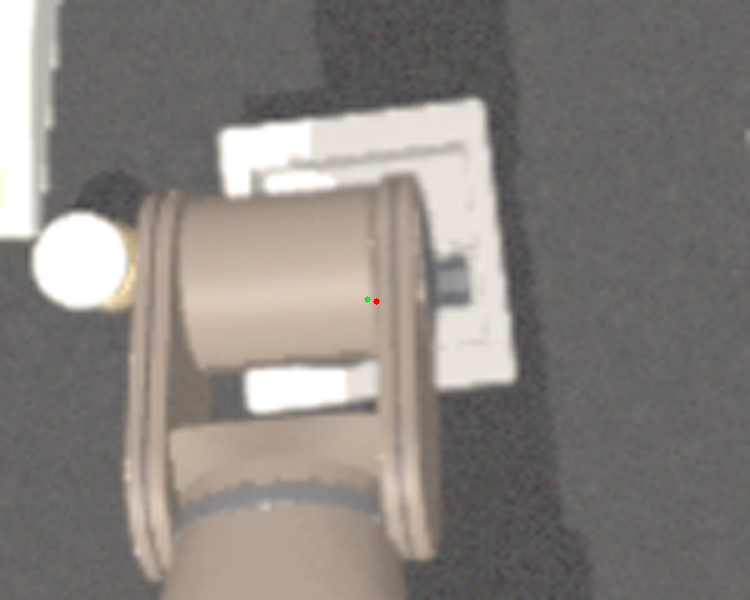

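View pics/e1_scene.png

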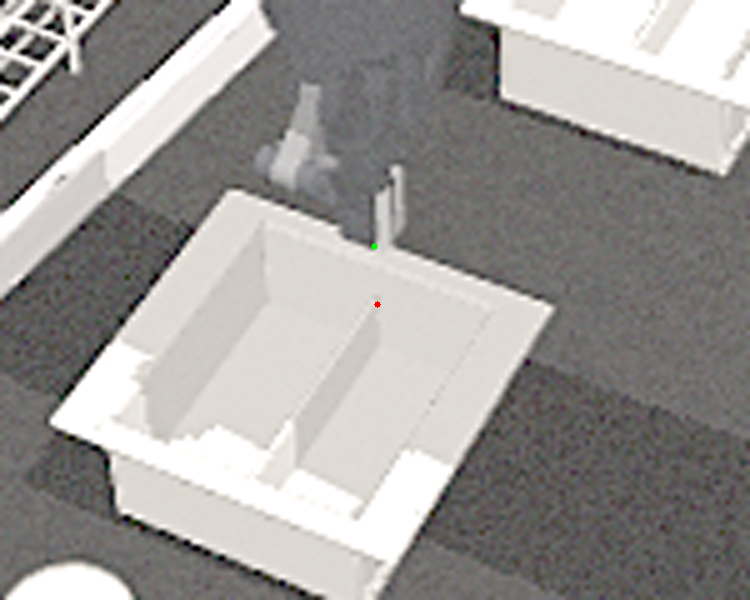

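```bash
python3 - <<'E'
from h import *
from scipy.spatial.transform import Rotation as R
p=read_camera('scene'); s=get_state(); r=R.from_quat(s['tcp_rot'])
uv=proj(p,s['eef_pos'])[0].round().astype(int); o=uv-[75,60]
for X in [[0,0,-.038],[0,-.015,-.038],[0,-.03,-.07],[0,-.045,-.08],[0,-.045,-.1],[0,-.045,-.12],[0,-.06,-.1],[0,.045,-.1],[0.011,0,-.1]]:
    print(X,((proj(p,s['eef_pos']+r.apply(X))[0]-o+.5)*5).round())
E
```

```text
[0, 0, -0.038] [377. 242.]
[0, -0.015, -0.038] [359. 267.]
[0, -0.03, -0.07] [337. 237.]
[0, -0.045, -0.08] [316. 245.]
[0, -0.045, -0.1] [314. 208.]
[0, -0.045, -0.12] [311. 171.]
[0, -0.06, -0.1] [294. 235.]
[0, 0.045, -0.1] [426.  59.]
[0.011, 0, -0.1] [346. 122.]
```

Emit:
jog_arm(targets="0 3 -15 0 0 0.5 -0.2;0 3 -20 0 0 0 -0.2;0 0 -20 0 0 0 -0.2;0 0 -20 0 0 0 -0.2;0 0 -20 0 0 0 -0.2;0 0 -12 0 0 0 -0.2;0 0 -8 0 0 0 -0.2")

```text
time: 20.83
eef_pos: [0.5682, 0.1373, -0.0074]
tcp_rot: [0.999, 0.05, 0.003, 0.002]
contact_force: [0.3, 1.2, -0.4]
opening: 0.401
```

```bash
python3 e.py .5687 .1453 -.024 6.2; python3 lk.py e2 scene top
```

```text
t 20.83 [ 0.5682  0.1373 -0.0074] F [ 0.3  1.2 -0.4] open 0.4 delta [  0.5   8.  -16.6] [0.2 0.3 0.5] q [ 0.07  0.33  1.92 -0.01  0.88  1.54]
20.83 [ 0.5682  0.1373 -0.0074] [ 0.3  1.2 -0.4]
scene 190 222
top 156 182
```

View pics/e2_scene.png

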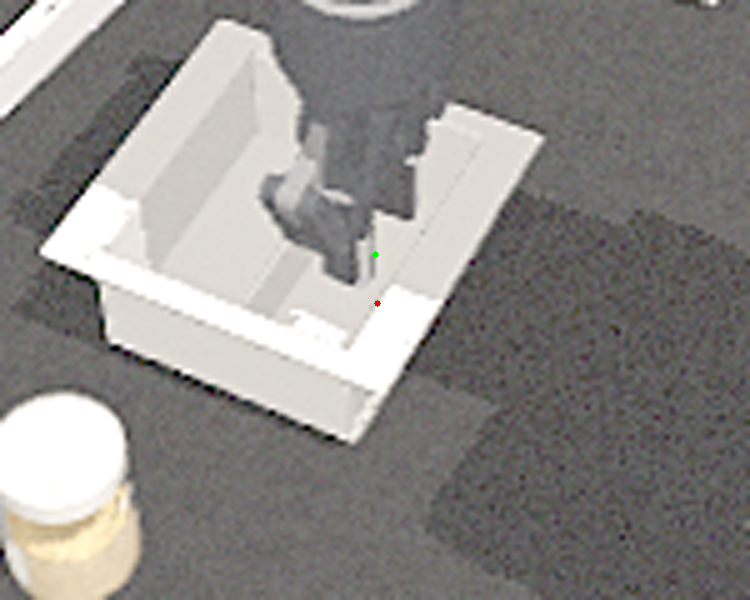

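Emit:
jog_arm(targets="0 4 -5 0 0.2 0.3 -0.2;0 4 -5 0 0 0 -0.2;0 2 -4 0 0 0 -0.2;0 0 0 0 0 0 -0.2")

```text
time: 21.27
eef_pos: [0.5706, 0.1482, -0.0192]
tcp_rot: [0.999, 0.052, 0.003, 0.002]
contact_force: [-0.0, -0.1, -0.8]
opening: 0.402
```

```bash
python3 e.py .6975 .155 -.022 -0.9; python3 lk.py e3 scene
```

```text
t 21.27 [ 0.5706  0.1482 -0.0192] F [-0.  -0.1 -0.8] open 0.4 delta [126.9   6.8  -2.8] [ 0.2  0.4 -6.9] q [ 0.08  0.36  1.91 -0.    0.86  1.55]
21.27 [ 0.5706  0.1482 -0.0192] [-0.  -0.1 -0.8]
scene 186 228
```

View pics/e3_scene.png

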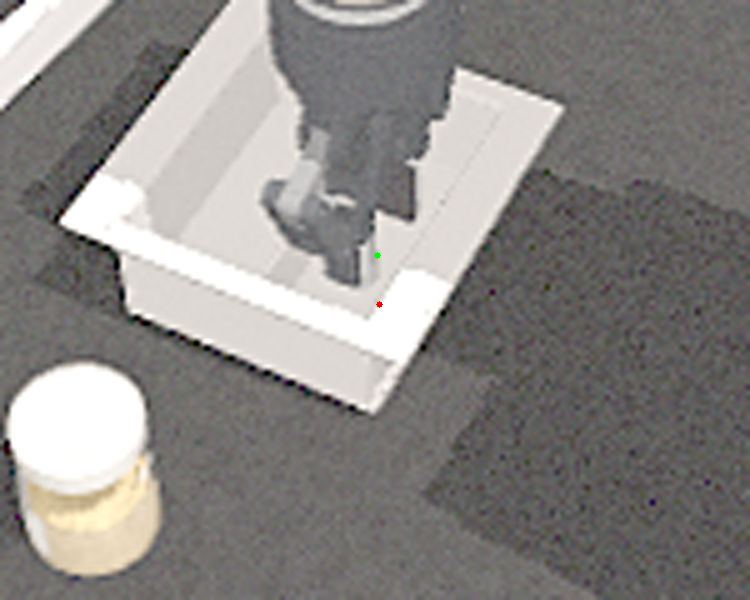

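Emit:
jog_arm(targets="6 0.5 0 0 0 0 -0.2;6 0.5 0 0 0 -0.7 -0.2;6 0.5 0 0 0 -0.7 -0.2;7 0.5 0 0 0 -0.8 -0.2;8 0.5 0 0 0 -0.8 -0.2;8 0.5 0 0 0 -0.8 -0.2;9 0.5 0 0 0 -0.8 -0.2;9 0.5 0 0 0 -0.8 -0.2;9 0.5 0 0 0 -0.8 -0.2;9 0.5 0 0 0 -0.7 -0.2")

```text
time: 22.15
eef_pos: [0.647, 0.1543, -0.0179]
tcp_rot: [1.0, -0.013, -0.007, 0.002]
contact_force: [-4.3, -0.2, 3.2]
opening: 0.401
```

```bash
python3 e.py .6975 .155 -.022 -0.9; python3 lk.py e4 scene top
```

```text
t 22.15 [ 0.647   0.1543 -0.0179] F [-4.3 -0.2  3.2] open 0.4 delta [50.5  0.7 -4.1] [ 0.2 -0.8  0.6] q [ 0.08  0.5   1.7  -0.    0.95  1.68]
22.15 [ 0.647   0.1543 -0.0179] [-4.3 -0.2  3.2]
scene 157 215
top 151 156
```

View pics/e4_scene.png

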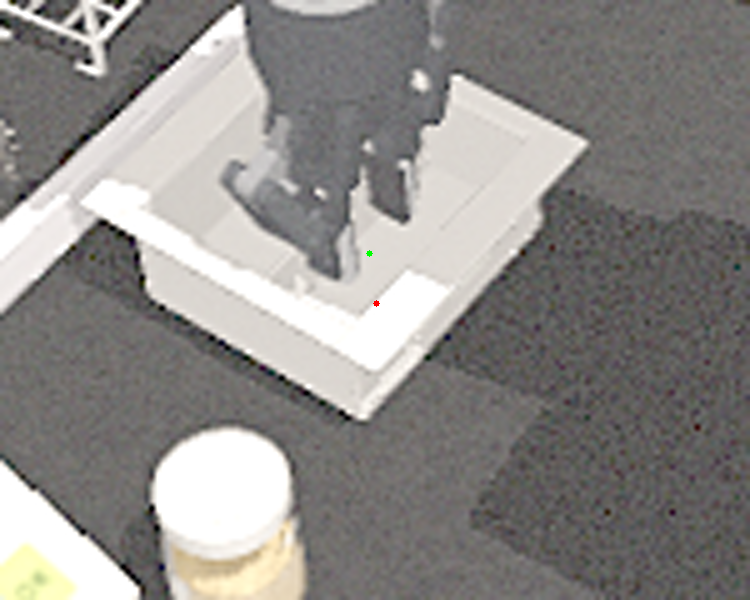

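View pics/e4_top.png

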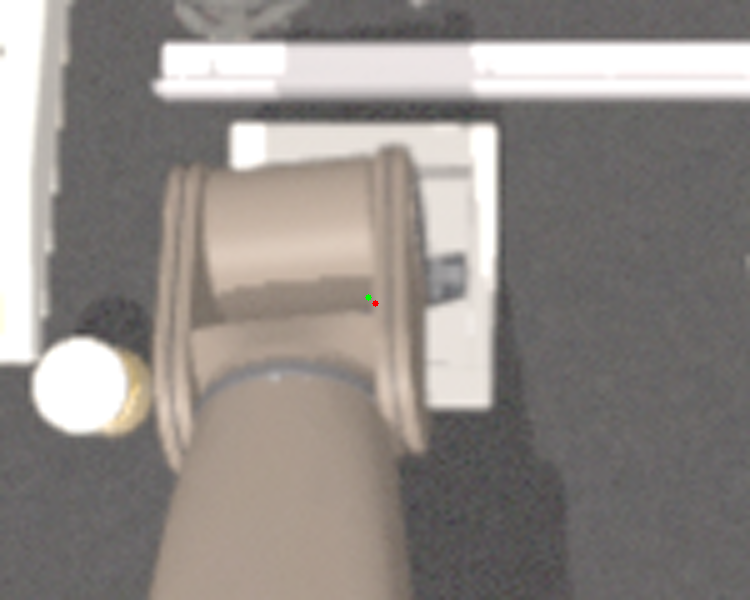

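Emit:
jog_arm(targets="8 0 0 0 0 0 -0.2;8 0 0 0 0 0 -0.2;8 0 0 0 0 0 -0.2;7 0 0 0 0 0 -0.2;5 0 0 0 0 0 -0.2")

```text
time: 22.67
eef_pos: [0.6833, 0.1544, -0.0181]
tcp_rot: [1.0, -0.013, -0.009, 0.002]
contact_force: [-6.1, -0.2, 4.0]
opening: 0.402
```

```bash
python3 e.py .6975 .155 -.02 -0.9; python3 lk.py e5 scene top
```

```text
t 22.67 [ 0.6833  0.1544 -0.0181] F [-6.1 -0.2  4. ] open 0.4 delta [14.2  0.6 -1.9] [ 0.2 -1.1  0.6] q [ 0.08  0.57  1.6  -0.    0.98  1.68]
22.67 [ 0.6833  0.1544 -0.0181] [-6.1 -0.2  4. ]
scene 144 209
top 151 144
```

View pics/e5_scene.png

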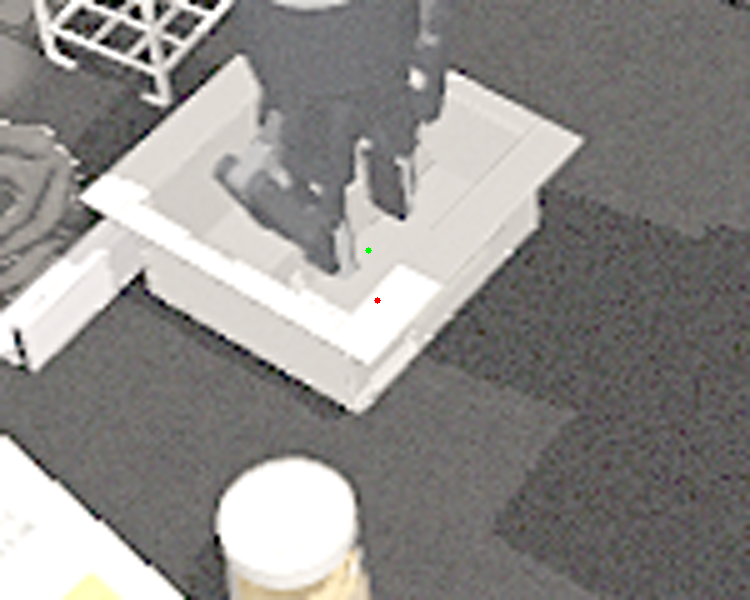

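View pics/e5_top.png

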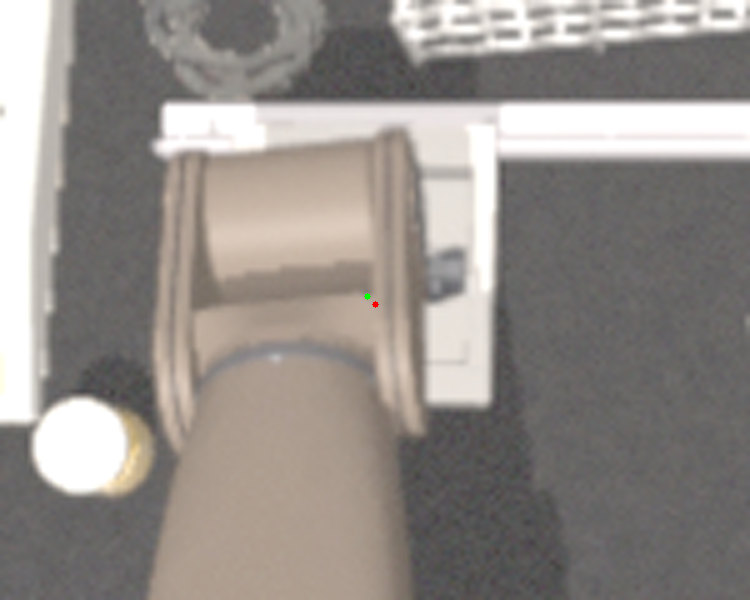

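Emit:
jog_arm(targets="3 0 1 0 0 0 -0.2;3 0 0 0 0 0 -0.2")

```text
time: 22.93
eef_pos: [0.6897, 0.1543, -0.0179]
tcp_rot: [1.0, -0.013, -0.009, 0.002]
contact_force: [-6.6, -0.2, 6.1]
opening: 0.4
```

Emit:
jog_arm(targets="2.5 0 0 0 0 0 -0.2")

```text
time: 23.02
eef_pos: [0.6916, 0.1543, -0.0179]
tcp_rot: [1.0, -0.013, -0.01, 0.002]
contact_force: [-4.4, 0.2, 2.1]
opening: 0.399
```

```bash
cat > fl.py <<'E'
from fit import *
for c in ['scene','top']:
    p=read_camera(c)
    for uv,m in masks(p):
        if at_z(p,uv,.03)[1]>0:
            v,e=fit([(p,m)],(.70,.152,0)); print(c,np.round(v[:2],4),np.degrees(v[2]).round(1),round(e,3))
s=get_state(); print(s['time'],np.round(s['eef_pos'],4),np.round(s['contact_force'],1))
E
python3 fl.py
```

```text
scene [0.7081 0.1539] -1.2 0.352
23.3167 [ 0.6925  0.1543 -0.0179] [-1.5  0.7  1.5]
```

Emit:
jog_arm(targets="2.5 0 0.5 0 0 0 -0.2")

```text
time: 23.4
eef_pos: [0.6943, 0.1543, -0.0178]
tcp_rot: [1.0, -0.013, -0.009, 0.002]
contact_force: [-2.5, -0.2, -2.2]
opening: 0.398
```

Emit:
jog_arm(targets="2.5 0 0.5 0 0 0 -0.2")

```text
time: 23.48
eef_pos: [0.6961, 0.1541, -0.0178]
tcp_rot: [1.0, -0.013, -0.01, 0.002]
contact_force: [-7.9, -0.1, 3.6]
opening: 0.401
```

Emit:
jog_arm(targets="2 0 0.5 0 0 0 -0.2")

```text
time: 23.57
eef_pos: [0.6958, 0.1541, -0.0177]
tcp_rot: [1.0, -0.013, -0.013, 0.003]
contact_force: [-11.2, -1.0, 5.2]
opening: 0.398
```

Emit:
jog_arm(targets="2 0 0 0 0 0 -0.2;2 0 0 0 0 0 -0.2")

```text
time: 23.73
eef_pos: [0.695, 0.154, -0.0176]
tcp_rot: [1.0, -0.012, -0.021, 0.003]
contact_force: [-8.9, -0.7, 3.9]
opening: 0.403
```

```bash
python3 lk.py e6 scene
```

```text
23.73 [ 0.695   0.154  -0.0176] [-8.9 -0.7  3.9]
scene 140 206
```

View pics/e6_scene.png

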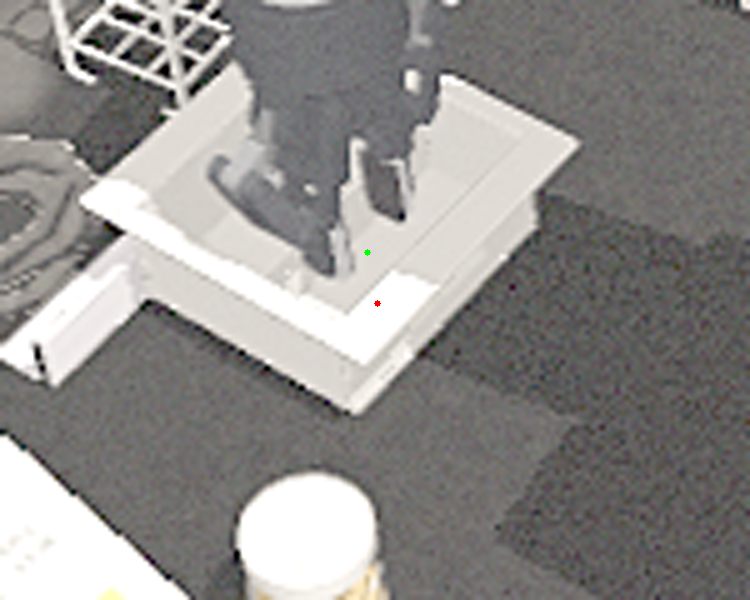

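Emit:
jog_arm(targets="-5 0 0 0 0 0 -0.2;-7 0 0 0 0 0 -0.2;0 0 0 0 0 0 -0.2;0 0 12 0 0 0 -0.2;0 0 25 0 0 0 -0.2;0 0 35 0 0 0 -0.2;0 0 40 0 0 0 -0.2;-30 -10 20 0 0 0 -0.2;-40 -10 5 0 0 0 -0.2;-35 -20 0 0 0 0 -0.2")

```text
time: 24.62
eef_pos: [0.5851, 0.1143, 0.1311]
tcp_rot: [1.0, -0.012, -0.009, 0.003]
contact_force: [-0.1, -0.9, 1.6]
opening: 0.401
```

Emit:
jog_arm(targets="-15 -35 0 0 0 0 -0.2;-10 -38 0 0 0 0 -0.2;0 -40 0 0 0 0 -0.2;0 -40 0 0 0 0 -0.2;0 -10 0 0 0 0 -0.2;0 0 0 0 0 0 -0.2")

```text
time: 25.12
eef_pos: [0.5578, -0.0559, 0.1436]
tcp_rot: [1.0, -0.01, 0.003, 0.005]
contact_force: [-0.9, -0.3, -0.7]
opening: 0.4
```

```bash
python3 fl.py; python3 rail.py; cat > v.py <<'E'
from h import *
p=read_camera('top'); g=p['pixels'][140:240,170:295]; cv2.imwrite('pics/f1t.png',cv2.resize(g,None,fx=6,fy=6,interpolation=cv2.INTER_CUBIC))
q=read_camera('scene'); g=q['pixels'][180:300,130:280]; cv2.imwrite('pics/f1s.png',cv2.resize(g,None,fx=5,fy=5,interpolation=cv2.INTER_CUBIC))
E
python3 v.py
```

```text
scene [0.7126 0.1509] -0.1 0.057
top [0.7104 0.153 ] -1.7 0.085
25.4167 [ 0.5572 -0.0518  0.1418] [-0.  -0.1  0.5]
top 0.96 1314
 mask x at y=.15 0.7732 slope deg 1.02 res 0.0013 19
 grey x at y=.15 0.7772 slope deg 2.05 res 0.0004 7
scene 0.63 1532
 mask x at y=.15 0.7739 slope deg 1.23 res 0.0007 16
 grey x at y=.15 0.7741 slope deg 0.98 res 0.0006 14
```

View pics/f1t.png

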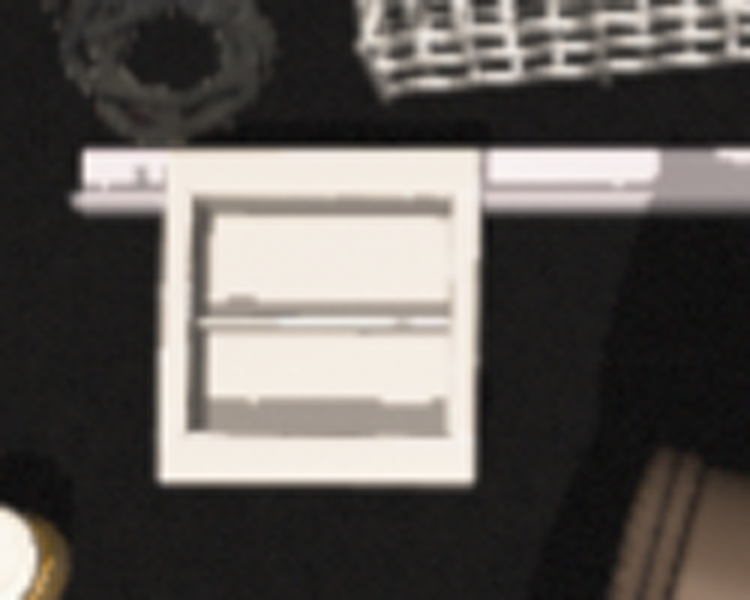

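View pics/f1s.png

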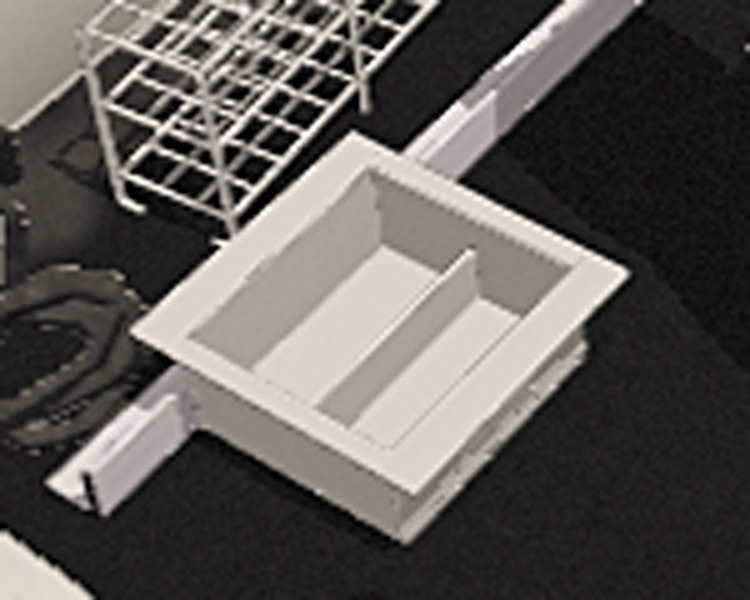

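```bash
python3 - <<'E'
from fit import *
s=get_state(); print(s['time'],np.round(s['contact_force'],1),np.abs(s['dq']).max())
for c in ['scene','top']:
    p=read_camera(c)
    for uv,m in masks(p):
        if at_z(p,uv,.03)[1]<0:
            v,e=fit([(p,m)],(.594,-.155,.1)); print(c,np.round(v,4),round(e,3))
    for n in ['jar','weight','sieve']:
        for r in mark_of(n,p)[:1]: print(n,round(r['p'],2),np.round(at_z(p,r['uv']),3))
print(sign_off())
E
```

```text
25.7167 [ 1.1 -0.2 -0.4] 0.005391333982932145
scene [ 0.5954 -0.1553  0.1066] 0.118
jar 0.61 [0.592 0.311 0.   ]
weight 0.57 [ 0.521 -0.354  0.   ]
sieve 0.72 [ 0.658 -0.338  0.   ]
top [ 0.5937 -0.1618  0.1257] 0.348
jar 0.55 [0.605 0.313 0.   ]
weight 0.56 [ 0.512 -0.342  0.   ]
sieve 0.93 [ 0.659 -0.342  0.   ]
the job is handed in; nothing more can be done
None
```

I tipped both crates in turn to about 70° and led each back down flat on the finger. The stamp was on the left crate: its underside showed the dark mark, and the right one's was plain. I then pushed the left crate from inside on its partition, turning it parallel to the rail, until it stopped against the rail at about 11 N. I backed the arm clear and handed the job in at about 26 s. `sign_off()` gives no verdict, so what follows is from my own checks.

**Last checks:**
- **Stamped crate:** its rear wall came out within about 2 mm of the rail face in both cameras. The yaw averages about -0.9°, which matches the rail, but the two cameras differ by 1.6° (-0.1° and -1.7°).
- **Plain crate:** flat, about 9 mm from where it started. The final top-camera fit for it was poor because the arm was in the way; the scene-camera fit was sound.
- **Jar, weight and sieve:** within about 11 mm of their first readings, which is the scatter I would expect from the network.

**What disagreed or went wrong:**
- **TCP offset:** the reported TCP lies about 38 mm beyond the real fingertips. My first try at the left crate's lip passed over it without touching. I confirmed the offset by touching the worktop with the fingertips, which briefly read about 44 N at the wrist, and corrected for it after that.
- **Sideways drift:** the arm drifted about 20 mm sideways while descending to the right crate. I corrected it before touching the crate.

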